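# Isolate the grinder, then grease its spindle bearing

### The job

Before greasing, isolate the grinder: take the key from its wooden block, push it fully into the slot of the round switch barrel, turn it clockwise to the stop and leave it there. Then take the grease coupler from its rest and press it squarely onto the bearing's tilted nipple until the nipple snaps fully in, and finish while still gripping the coupler and holding it pressed home against the spring. Leave the brick, the jar and the stone where they are.

Things in the scene. Friction and masses are not known exactly. Their poses are not given: they have to be found in the camera images.
- key: Switch key upright in a fixed wooden block (70 x 50 x 35 mm high). Origin: centre of the blade's lower end, z up. Steel blade 14 (x) x 6 (y) mm, z 0 to 22; black bow 34 (x) x 10 (y) mm, z 22 to 52, gripped across y. Its shoulder (z 22) sits on the block's top, or on the barrel when fully in. 40 g. A half turn about z changes nothing.
- barrel_slot (a point): Centre of the slot's mouth, 76 mm above the bench, on top of the switch's round barrel (47 mm across, 26 mm high) on a fixed grey box 84 x 84 mm. z up, x along the slot. Slot 16.6 (x) x 8.6 (y) mm, 24 mm deep, its mouth funnelled out by 3.7 mm all round over the top 6.5 mm. The point turns with the barrel.
- barrel (a joint): Angle of the switch barrel, rad: 0 on, growing clockwise seen from above to the stop at 1.2 (off). Starts between 0 and 0.2, turns against light friction (0.06 N m), stays where left. The key has up to 0.2 rad of free play in the slot.
- coupler: Steel grease coupler, 93 mm long, 0.15-0.3 kg, upright in a fixed grey rest 56 x 56 x 32 mm (lift 30 mm to clear). Origin: centre of the socket's mouth, its lower end; z along its axis, up. z 0-23 socket, 28 mm wide at the mouth; 23-30 collar 37 mm wide; 30-85 hexagonal grip 24 mm across flats, flats facing x and every 60 deg; then a cap. Bore 15 mm wide, 18 deep, its first 5 mm flared to 22.
- nipple_tip (a point): Centre of the grease nipple's tip, on the right (-y) side of the fixed grey pillow-block bearing (165 x 48 x 83 mm, a 200 mm shaft through it). z points outward along the nipple's axis, which leans 0.5 rad from vertical along the bearing's long side. Head 12 mm wide, 16 mm long, tip coned; it bottoms in the coupler's bore 18 mm deep, clear of the bearing. The point moves with the nipple.
- nipple (a joint): How far the nipple is pressed in along its axis, m: 0 free, 0.008 at the stop. Its spring starts at about 7 N, stiffens to about 13 N in the first 2 mm, then gives way with a snap, pushes back with about 8 N at the stop and comes out as soon as it is let go.
- brick: Bystander: grey rubbing brick lying on the bench, 110 x 60 x 40 mm, origin at the centre of its underside.
- jar: Bystander: grey screw-top jar, 64 mm wide, 85 mm high, origin at the centre of its underside.
- stone: Bystander: pale rough stone, about 60 x 45 x 41 mm, origin at the centre of its underside.
There are look-alikes about, which are no part of the job. Of the things that look like the coupler, the largest one is meant. What is shaped like the part that bears nipple_tip but green is not meant.

How it is judged:
By the outcome, as a careful person would: the job done as asked, in the order asked, and still so for the second after the job is handed in, while the arm keeps its last pose, push and grip.
It also fails if it takes over 58 s, if anything falls off the work surface, if the arm or the gripper's body presses on something with over 40 N, if the wrist force passes 120 N, or if a joint passes its speed limit or range.

### The arm

A 7-joint arm with a two-finger parallel gripper is mounted at the origin on the work surface. World frame = base frame: x ahead of the robot, y to its left, z up, the work surface at z = 0. Lengths are in m, angles in rad, forces in N, time in s.
With the tool pointing down it reaches from about 0.425 to 0.825 m from the base axis. Payload 3.6 kg.
Tool frame: the origin (TCP) lies midway between the tips of the shut fingers; the grasp point (between the pads) lies 19 mm behind it; z points along the fingers, y is the direction in which the jaws open and shut (so a half turn about z gives the same grasp; the last joint's range is limited). The gripper opens to 93 mm and grips with 3 to 60 N. Pads are 15 mm wide; open, the fingers measure 128 mm over their backs; the gripper's body (75 mm by 188 mm) begins 65 mm behind the grasp point.
Start: joints at [-1.276, 0.615, -0.013, 1.423, 0.008, 1.103, -0.04], TCP at [0.205, 0.617, 0.219] pointing down, gripper open.
Joint ranges: [-3.12, 3.12], [-0.3, 2.06], [-1.34, 1.32], [0.26, 2.42], [-1.36, 4.5], [0.01, 1.98], [-2.84, 2.84]. Speed limits (rad/s): [2.79, 2.79, 3.14, 3.14, 3.14, 3.14, 3.14].

### API

Orientations are given as a unit quaternion [w, x, y, z].
In Python, from rig import get_state, snapshot, calibration, finish_job gives the robot as it stands.
- The arm moves only by the shell command python3 -m handwheel 'ROWS' [FORCE]. ROWS is JSON, a list of rows, each a list of 7 numbers: the gripper command: -1 is shut, 1 is fully open, values between are in proportion, then the shift along the tool's x, y, z in cm, then the turn, a rotation vector about the tool's x, y, z in rad. In form: [[claw, tx, ty, tz, ax, ay, az], ...]. A call has exactly 5 rows; each row shifts and turns the commanded pose from where the row before left it, along the tool's axes as they then stand; what a row does not reach is not made up. A row lasts 1/8 s, in which the tool goes at most 62.5 mm and 10.7 degrees, less where a joint would pass 70% of its speed; a pose out of reach is approached as far as the arm can. A call is refused whole if a number of a shift passes 6.25 or a number of a turn 0.188, either way. A call with a gripper value outside its range is refused whole. The fingers move at their own pace and stop on an object; FORCE is the grip in N (left out, the last holds). Time passes only in rows, so rows that do not move let the fingers close, or fill a call up. It gives the time, the measured TCP pose, the force and the opening at its end, in the units of the state.
- get_state(): the state, without advancing time (a new reading comes with each control period).
- snapshot(name): name is "scene" or "top" or "wrist"; returns the picture (384x512x3 uint8, red, green, blue); there is no depth.
- calibration(name): a dict with "intrinsics" (3x3 intrinsics, pixels), "cam_to_world" (4x4, takes a point from camera to world coordinates); the wrist camera has in their place "tool_from_camera" (4x4, takes a point from camera to tool coordinates, whose origin is the TCP and whose axes are the flange's). Camera axes: x right, y down, z forward; pixel columns grow to the right and rows downward; lengths in m; the calibration is good to about 2 mm. The wrist camera is an equidistant fisheye: a pixel r from the principal point sees the ray r / f radians off the axis. A picture is of the moment at which its call begins: read the wrist's pose just before it. calibration takes no time and is no camera call.
- finish_job(): hands the job in, once; it reports no verdict.
The state is a dict: "time_s": time; "joints": joint angles; "qvel": joint speeds; "tau": joint torques, N m; "eef_pos": TCP position; "ee_rot": TCP orientation; "wrist_force": force on the tool from outside, world axes, zero at the start; "wrist_torque": the same for the moment, N m; "finger_gap": opening from 0.0 (shut) to 1.0 (fully open).
Only numpy, scipy, OpenCV 4.12 (cv2) and the standard library are available. Lean on these libraries where they do the work, as an engineer would, in place of code of your own. Each camera call takes 0.05 s, during which the arm holds its last target.

## Working session

There is one attempt and no reset: what is moved stays moved. The work goes in short steps, Python scripts to look and compute and a shell command to move; the robot and the scene stay as the last step left them, time stands still between calls to the robot, and variables do not carry over. Pictures are saved under pics/ and viewed, and the job is handed in when it is done.

```bash
ls -la; mkdir -p pics; python3 - <<'E'
from rig import *
import cv2, numpy as np
print(get_state())
for n in ["scene","top","wrist"]:
    c=calibration(n); print(n,{k:np.round(np.array(v),4).tolist() for k,v in c.items()})
    im=snapshot(n); cv2.imwrite(f"pics/{n}0.png",im[:,:,::-1])
    if n!="wrist": cv2.imwrite(f"pics/{n}0b.png",cv2.resize(im[:,:,::-1],(800,600),interpolation=cv2.INTER_CUBIC))
E
```

```text
total 12
drwxr-xr-x  3 agent agent 4096 Dec  7 00:11 .
drwxr-xr-x 23 root  root  4096 Dec  7 00:11 ..
drwxr-xr-x  2 agent agent 4096 Dec  7 00:11 pics
{'time_s': 0.0, 'joints': array([-1.27651335,  0.61589273, -0.01260112,  1.42489412,  0.00812037,
        1.1033912 , -0.04035806]), 'qvel': array([2.91888918e-04, 1.43011149e-04, 1.66354975e-03, 1.00512146e-03,
       2.50126994e-05, 1.18910350e-03, 2.29755191e-04]), 'tau': array([ 1.06291830e-04, -4.58925354e+01,  2.09119320e-01, -1.65745139e+01,
       -6.11192104e-02,  2.03923130e-02,  2.40517320e-04]), 'eef_pos': array([0.20470705, 0.61609096, 0.2175    ]), 'ee_rot': array([-1.71196338e-04,  1.59652641e-01,  9.87172441e-01, -1.25578986e-03]), 'wrist_force': array([-0.66800946,  0.005211  , -0.46919535]), 'wrist_torque': array([-0.00087388, -0.05159235, -0.01945927]), 'finger_gap': 0.9960991848408921}
scene {'intrinsics': [[429.1601, 0.0, 251.5016], [0.0, 429.1601, 192.7098], [0.0, 0.0, 1.0]], 'cam_to_world': [[0.1165, 0.5378, -0.835, 1.4044], [0.9932, -0.0566, 0.1021, -0.107], [0.0077, -0.8411, -0.5408, 0.6374], [0.0, 0.0, 0.0, 1.0]]}
top {'intrinsics': [[386.6975, 0.0, 259.1568], [0.0, 386.6975, 191.2036], [0.0, 0.0, 1.0]], 'cam_to_world': [[0.0169, -0.9974, 0.0693, 0.5107], [-0.9996, -0.0183, -0.0194, -0.0074], [0.0206, -0.069, -0.9974, 1.1141], [0.0, 0.0, 0.0, 1.0]]}
wrist {'intrinsics': [[297.3186, 0.0, 254.8543], [0.0, 297.3186, 189.0425], [0.0, 0.0, 1.0]], 'tool_from_camera': [[0.0001, -0.9627, -0.2707, 0.0762], [1.0, 0.0001, -0.0003, -0.0004], [0.0003, -0.2707, 0.9627, -0.1657], [0.0, 0.0, 0.0, 1.0]]}
```

View pics/scene0b.png

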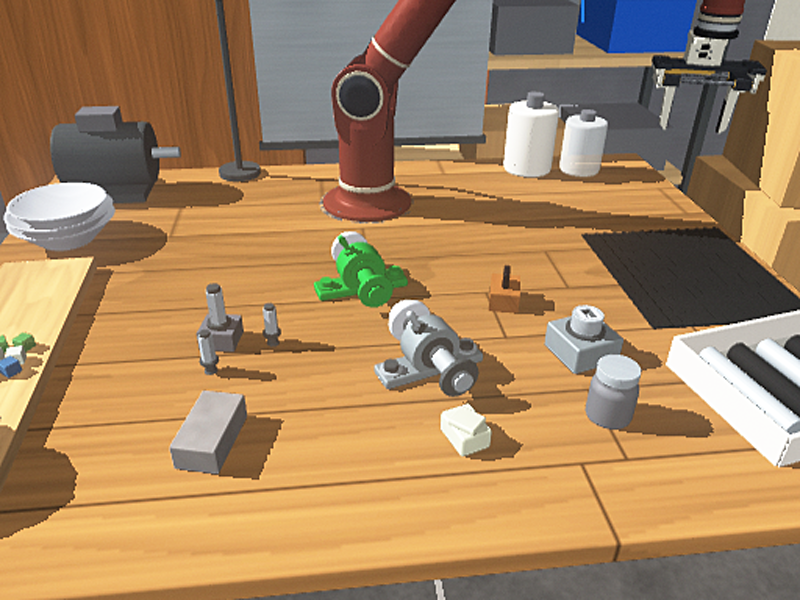

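View pics/top0b.png

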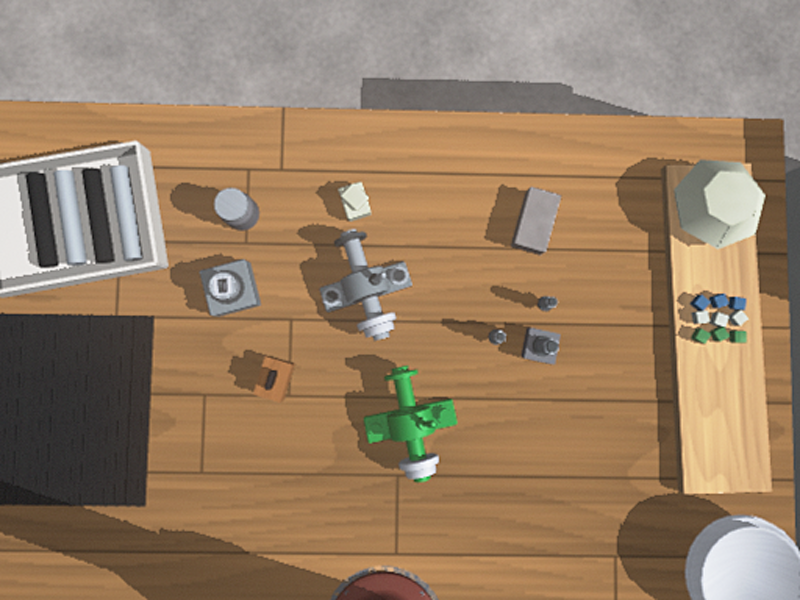

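View pics/wrist0.png

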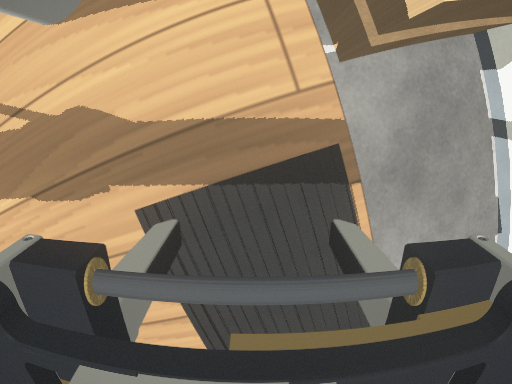

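The grey pillow-block bearing sits at top px (367,283 in the enlarged view). A green one is at (410,425), the key block is at (270,378) and the switch is at (228,288). Three things look like the coupler: (543,345) in the rest, (547,302) and (497,337). I'll enlarge those.

```bash
cat > h.py <<'E'
import numpy as np, cv2
from scipy.spatial.transform import Rotation as R
from rig import *
def K(n):
    c=calibration(n); return np.array(c["intrinsics"])
def pose(s=None):
    s=s or get_state(); q=np.array(s["ee_rot"]); T=np.eye(4)
    T[:3,:3]=R.from_quat(q[[1,2,3,0]]).as_matrix(); T[:3,3]=s["eef_pos"]; return T
def camT(n,T=None):
    c=calibration(n)
    if n=="wrist": return (pose() if T is None else T)@np.array(c["tool_from_camera"])
    return np.array(c["cam_to_world"])
def proj(n,P,T=None):
    C=camT(n,T); k=K(n); p=(np.atleast_2d(P)-C[:3,3])@C[:3,:3]
    if n=="wrist":
        r=np.hypot(p[:,0],p[:,1])+1e-12; th=np.arctan2(r,p[:,2]); return np.c_[k[0,2]+k[0,0]*th*p[:,0]/r, k[1,2]+k[1,1]*th*p[:,1]/r]
    return np.c_[k[0,2]+k[0,0]*p[:,0]/p[:,2],k[1,2]+k[1,1]*p[:,1]/p[:,2]]
def ray(n,uv,T=None):
    C=camT(n,T); k=K(n); a=np.array([(uv[0]-k[0,2])/k[0,0],(uv[1]-k[1,2])/k[1,1]])
    if n=="wrist":
        r=np.linalg.norm(a)+1e-12; d=np.r_[a/r*np.sin(r),np.cos(r)]
    else: d=np.r_[a,1]
    d=C[:3,:3]@d; return C[:3,3],d/np.linalg.norm(d)
def atz(n,uv,z,T=None):
    o,d=ray(n,uv,T); return o+d*(z-o[2])/d[2]
def tri(*rs):
    A=np.zeros((3,3));b=np.zeros(3)
    for o,d in rs:
        M=np.eye(3)-np.outer(d,d);A+=M;b+=M@o
    X=np.linalg.solve(A,b); return X,[np.linalg.norm(np.cross(X-o,d)) for o,d in rs]
def save(name,im,crop=None,s=1):
    if crop: im=im[crop[1]:crop[3],crop[0]:crop[2]]
    cv2.imwrite(f"pics/{name}.png",cv2.resize(im[:,:,::-1],None,fx=s,fy=s,interpolation=cv2.INTER_CUBIC))
E
python3 - <<'E'
from h import *
t=cv2.imread("pics/top0.png")[:,:,::-1]; s=cv2.imread("pics/scene0.png")[:,:,::-1]
a=cv2.resize(t[120:270,120:370],None,fx=3,fy=3,interpolation=cv2.INTER_CUBIC)
b=cv2.resize(s[170:245,110:190],None,fx=5,fy=5,interpolation=cv2.INTER_CUBIC)
c=cv2.resize(s[140:265,230:410],None,fx=4,fy=4,interpolation=cv2.INTER_CUBIC)
save("ct",a);save("cs",b);save("cs2",c)
k=1.5625
for nm,u,z in [("key",(270,378),.08),("slot",(226,287),.076),("coupler",(543,345),.1),("nipple",(376,279),.08),("brick",(540,218),.04),("jar",(232,207),.085),("stone",(354,200),.04),("smallA",(547,302),.06),("smallB",(497,337),.06)]:
    print(nm,np.round(atz("top",(u[0]/k,u[1]/k),z),3))
E
```

```text
key [0.444 0.199 0.08 ]
slot [0.597 0.28  0.076]
coupler [ 0.508 -0.261  0.1  ]
nipple [0.616 0.023 0.08 ]
brick [ 0.736 -0.27   0.04 ]
jar [0.735 0.272 0.085]
stone [0.762 0.066 0.04 ]
smallA [ 0.583 -0.278  0.06 ]
smallB [ 0.52 -0.19  0.06]
```

View pics/ct.png

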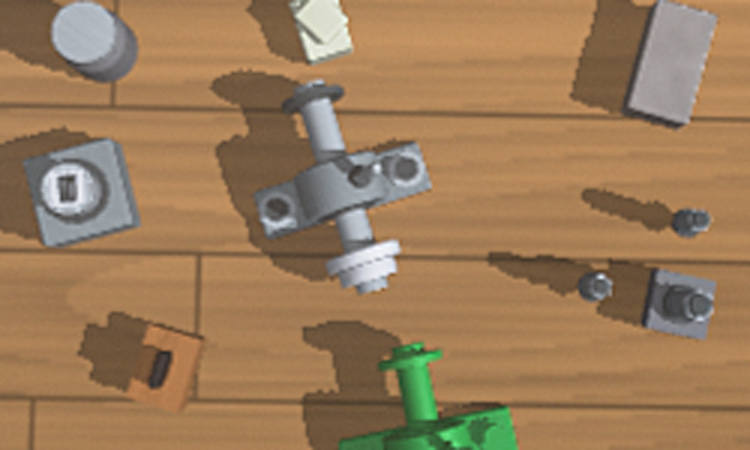

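View pics/cs.png

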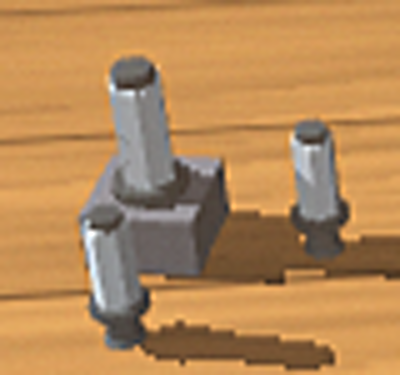

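View pics/cs2.png

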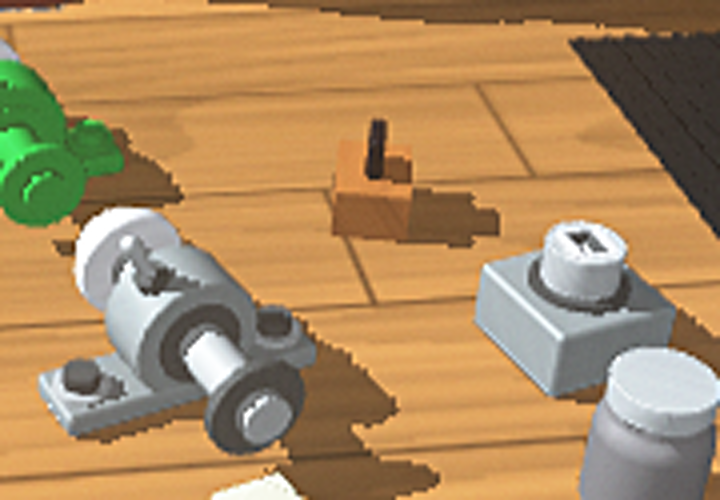

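Enlarged, the coupler at top crop (685,303) in its rest is clearly the largest of the three and the only one in a rest. The other two, at (690,221) and (596,285), are small and free-standing, so the first is the one meant. The bearing meant is the grey one. Next I go above the key.

```bash
cat >> h.py <<'E'
def go(p,Rm=None,T=None):
    """total tool-frame shift (cm) and rotvec to reach p / Rm from current measured pose"""
    T=pose() if T is None else T
    d=T[:3,:3].T@(np.array(p)-T[:3,3])*100
    rv=R.from_matrix(T[:3,:3].T@Rm).as_rotvec() if Rm is not None else np.zeros(3)
    print("shift cm",np.round(d,2),"turn",np.round(rv,3)); return d,rv
def down(yaw):
    "tool pointing down, tool x at world angle yaw"
    x=np.array([np.cos(yaw),np.sin(yaw),0]);z=np.array([0,0,-1.]);return np.c_[x,np.cross(z,x),z]
def st():
    s=get_state(); print("t",round(s["time_s"],2),"p",np.round(s["eef_pos"],4),"f",np.round(s["wrist_force"],1),"m",np.round(s["wrist_torque"],2),"gap",round(s["finger_gap"],3),"q",np.round(s["joints"],2)); T=pose(s); print("xaxis yaw",round(np.arctan2(T[1,0],T[0,0]),3),"z",np.round(T[:3,2],3))
E
python3 -c "
from h import *
st(); go([.444,.199,.2],down(np.pi-.32))"
```

```text
t 0.15 p [0.2047 0.6163 0.2178] f [-0.1  0.3 -0.3] m [ 0.03 -0.04 -0.02] gap 1.002 q [-1.28  0.62 -0.01  1.42  0.01  1.1  -0.04]
xaxis yaw 2.821 z [-0.001 -0.002 -1.   ]
shift cm [-35.86 -32.06   1.84] turn [-0.002  0.    -0.001]
```

```bash
python3 -m handwheel '[[1,-3.6,-3.2,0.2,0,0,0],[1,-3.6,-3.2,0.2,0,0,0],[1,-3.6,-3.2,0.2,0,0,0],[1,-3.6,-3.2,0.2,0,0,0],[1,-3.6,-3.2,0.2,0,0,0]]'; python3 -m handwheel '[[1,-3.6,-3.2,0.2,0,0,0],[1,-3.6,-3.2,0.2,0,0,0],[1,-3.6,-3.2,0.2,0,0,0],[1,-3.6,-3.2,0.2,0,0,0],[1,-3.5,-3.2,0.2,0,0,0]]'; python3 - <<'E'
from h import *
st(); im=snapshot("wrist"); save("w1",im,None,1.5); print(proj("wrist",pose()[:3,3]))
np.save("w1.npy",pose()); cv2.imwrite("pics/w1raw.png",im[:,:,::-1])
E
```

```text
time_s: 0.78
eef_pos: [0.3259, 0.4067, 0.2084]
ee_rot: [0.0, 0.16, 0.987, -0.0]
wrist_force: [-1.6, 0.2, -0.2]
finger_gap: 1.0
time_s: 1.4
eef_pos: [0.4453, 0.1985, 0.1985]
ee_rot: [0.0, 0.16, 0.987, -0.0]
wrist_force: [0.5, -0.3, 0.2]
finger_gap: 1.0
t 1.4 p [0.4453 0.1985 0.1985] f [ 0.5 -0.3  0.2] m [ 0.06 -0.03  0.02] gap 1.0 q [-0.49  0.39  0.03  1.91 -0.02  0.84  0.8 ]
xaxis yaw 2.821 z [ 0. -0. -1.]
[[255.61828966 235.68333798]]
```

View pics/w1.png

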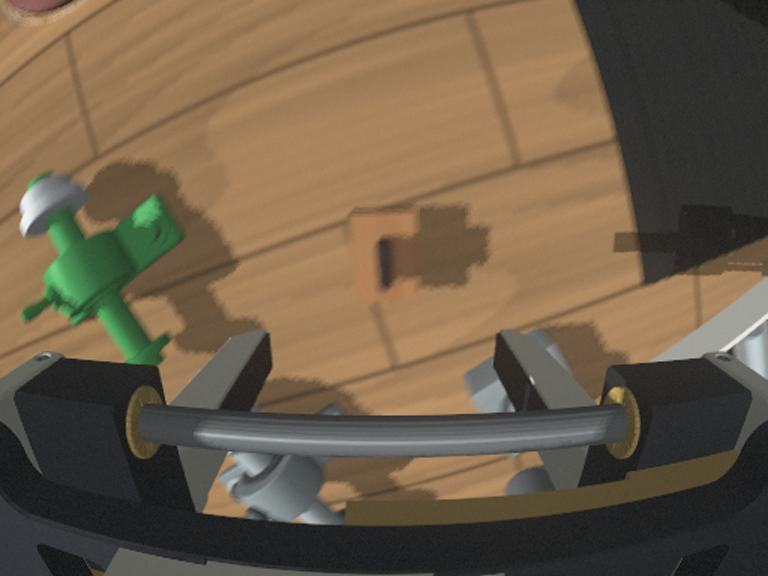

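```bash
python3 - <<'E'
from h import *
im=cv2.imread("pics/w1raw.png")[:,:,::-1]; save("w1c",im,(210,120,350,220),5.5)
E
```

```text
(no output)
```

View pics/w1c.png

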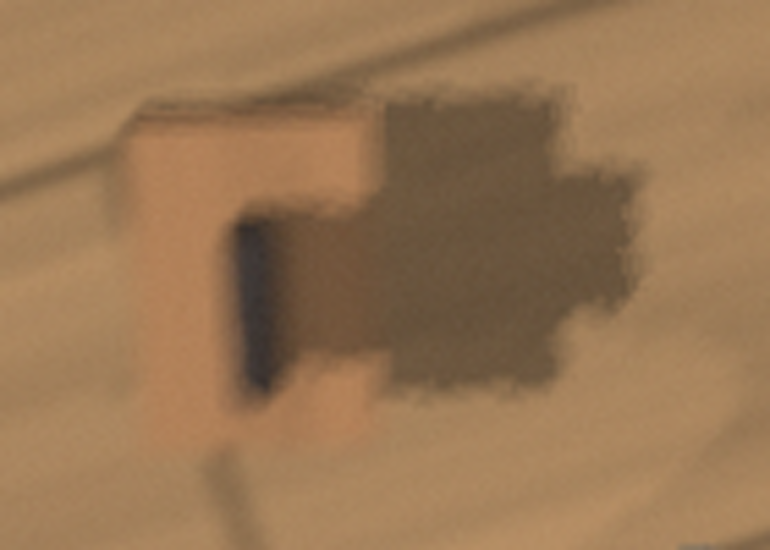

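```bash
python3 - <<'E'
from h import *
T=np.load("w1.npy")
f=lambda u,v,z:atz("wrist",(210+u/5.5,120+v/5.5),z,T)
c=[f(133,125,.035),f(375,125,.035),f(135,450,.035),f(378,450,.035)]
print(np.round(c,4),np.round(np.mean(c,0),4)); m=np.mean(c,0)
print([round(np.linalg.norm(c[i]-c[j]),4) for i,j in [(0,1),(2,3),(0,2),(1,3)]], [np.arctan2(*(c[i]-c[j])[[1,0]]) for i,j in [(0,2),(1,3)]])
print(f(258,310,.05))
go([m[0],m[1],.125],down(np.pi-.32))
E
```

```text
[[0.4065 0.1793 0.035 ]
 [0.4224 0.2256 0.035 ]
 [0.4716 0.1562 0.035 ]
 [0.4883 0.205  0.035 ]] [0.4472 0.1915 0.035 ]
[np.float64(0.0489), np.float64(0.0516), np.float64(0.0691), np.float64(0.0691)] [np.float64(2.799316846121984), np.float64(2.837841722646661)]
[0.44777351 0.19188685 0.05      ]
shift cm [0.23 0.08 7.34] turn [-0.005  0.004 -0.012]
```

```bash
python3 - <<'E'
from h import *
T=np.load("w1.npy");print(T.round(4)); st()
E
```

```text
[[-0.9454  0.3258  0.0024  0.4489]
 [ 0.3258  0.9454 -0.006   0.1905]
 [-0.0042 -0.0049 -1.      0.1984]
 [ 0.      0.      0.      1.    ]]
t 1.45 p [0.4489 0.1905 0.1984] f [ 2.  -3.3 -0.8] m [-0.31 -0.16 -0.01] gap 0.998 q [-0.48  0.39  0.04  1.91 -0.01  0.84  0.81]
xaxis yaw 2.81 z [ 0.002 -0.006 -1.   ]
```

```bash
cat >> h.py <<'E'
def shot(tag,n="wrist",crop=None,s=1.5):
    st(); T=pose(); im=snapshot(n); np.save(f"{tag}.npy",T); cv2.imwrite(f"pics/{tag}raw.png",im[:,:,::-1]); save(tag,im,crop,s); return T,im
E
python3 - <<'E'
from h import *
go([.4436,.1995,.125],down(np.pi-.32))
E
```

```text
shift cm [0.83 0.72 7.33] turn [-0.005  0.004 -0.012]
```

```bash
python3 -m handwheel '[[1,0,0,2.4,0,0,0],[1,0,0,2.5,0,0,0],[1,0,0,2.4,0,0,0],[1,0,0,0,0,0,0],[1,0,0,0,0,0,0]]'; python3 - <<'E'
from h import *
T,im=shot("w2",crop=(200,120,340,220),s=5.5)
E
```

```text
time_s: 2.08
eef_pos: [0.4451, 0.2003, 0.1263]
ee_rot: [0.0, 0.16, 0.987, 0.0]
wrist_force: [0.3, -0.7, 0.9]
finger_gap: 0.995
t 2.08 p [0.4451 0.2003 0.1263] f [ 0.3 -0.7  0.9] m [-0.02  0.01 -0.02] gap 0.995 q [-0.49  0.49  0.03  1.99 -0.02  0.65  0.81]
xaxis yaw 2.821 z [ 0.001  0.    -1.   ]
```

View pics/w2.png

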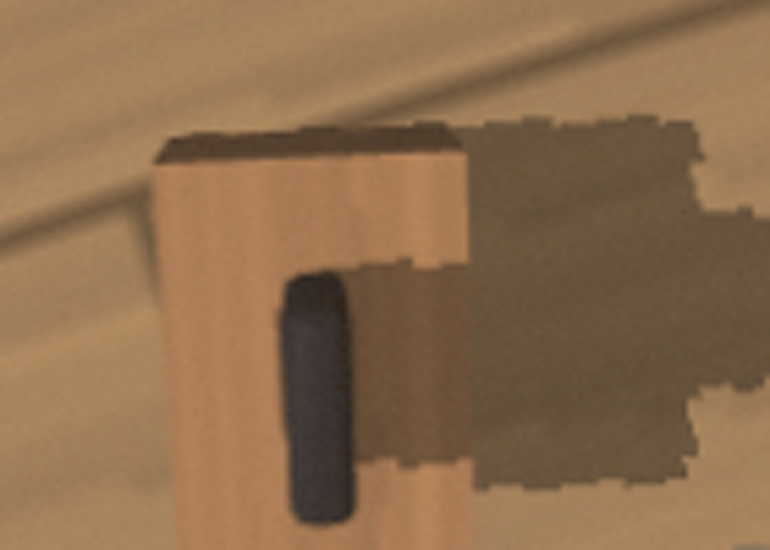

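```bash
python3 - <<'E'
from h import *
from scipy.optimize import least_squares
T=np.load("w2.npy")
c=lambda u,v:np.array([200+u/5.5,120+v/5.5])
tl,tr=c(155,163),c(468,152)
a=atz("wrist",tl,.035,T);b=atz("wrist",tr,.035,T);print("top edge",np.linalg.norm(a-b),np.arctan2(*(b-a)[[1,0]])-np.pi/2+np.pi)
for u,v in [((155,163),(178,550)),((468,152),(472,550))]:
    p,q=atz("wrist",c(*u),.035,T),atz("wrist",c(*v),.035,T);print("side yaw",np.arctan2(*(p-q)[[1,0]]))
x=(a-b);x=np.array([x[0],x[1],0])/np.linalg.norm(x); n=np.array([-x[1],x[0],0]);
if n@np.array([1,0,0])<0:n=-n
print("centre from block",(a+b)/2+n*.035)
# bow top face
P=[atz("wrist",c(*u),.065,T) for u in [(283,312),(349,312),(290,522),(355,522)]]
print(np.round(P,4),np.mean(P,0)); print(np.linalg.norm(P[0]-P[1]),np.linalg.norm(P[0]-P[2]))
print([np.arctan2(*(P[i]-P[i+2])[[1,0]]) for i in (0,1)])
E
```

```text
top edge 0.04968934548334373 2.857085816430039
side yaw 2.856840293034643
side yaw 2.8577670406599323
centre from block [0.440626   0.20428601 0.035     ]
[[0.4229 0.2044 0.065 ]
 [0.4259 0.2133 0.065 ]
 [0.4535 0.1952 0.065 ]
 [0.4566 0.2043 0.065 ]] [0.43972162 0.20431322 0.065     ]
0.009414829318005993 0.03195875542905253
[np.float64(2.8501990192529947), np.float64(2.8571272740718916)]
```

```bash
python3 -c "
from h import *
st();go([.4402,.2043,.039],down(2.857))"
```

```text
t 2.12 p [0.4453 0.2004 0.1266] f [ 1.1  0.4 -0.4] m [ 0.03 -0.02 -0.03] gap 0.998 q [-0.49  0.49  0.03  1.99 -0.02  0.65  0.81]
xaxis yaw 2.821 z [ 0.002  0.001 -1.   ]
shift cm [0.62 0.2  8.76] turn [ 0.001  0.001 -0.036]
```

```bash
python3 -m handwheel '[[0,0.6,0.2,1.2,0,0,-0.036],[-0.2,0,0,2.5,0,0,0],[-0.4,0,0,2.5,0,0,0],[-0.5,0,0,2.5,0,0,0],[-0.5,0,0,0,0,0,0]]' 30; python3 - <<'E'
from h import *
shot("w3"); go([.4402,.2043,.039],down(2.857))
E
```

```text
time_s: 2.75
eef_pos: [0.4381, 0.2035, 0.0373]
ee_rot: [-0.002, 0.141, 0.99, -0.001]
wrist_force: [-0.2, -1.1, -0.1]
finger_gap: 0.51
t 2.75 p [0.4381 0.2035 0.0373] f [-0.2 -1.1 -0.1] m [-0.02 -0.01 -0.03] gap 0.51 q [-0.49  0.65  0.01  2.07 -0.02  0.43  0.82]
xaxis yaw 2.858 z [-0.004 -0.001 -1.   ]
shift cm [-0.1   0.08 -0.07] turn [-0.001 -0.001  0.001]
```

View pics/w3.png

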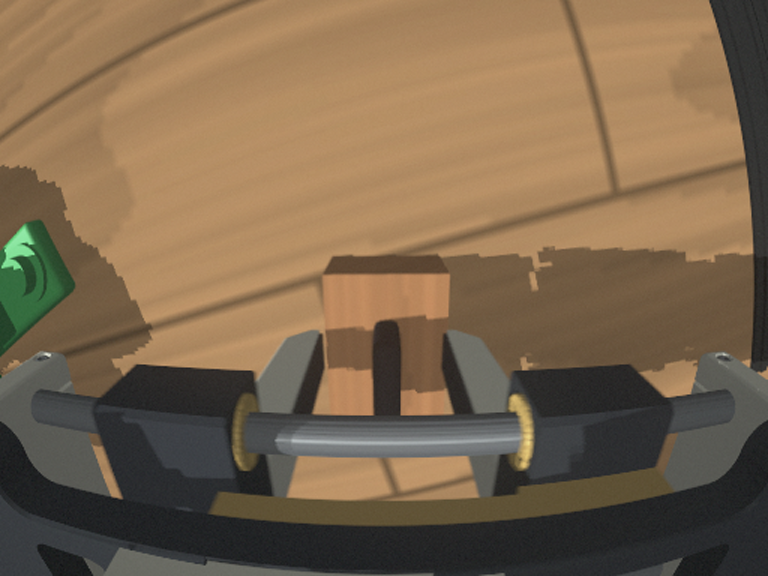

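```bash
python3 -m handwheel '[[-1,0,0,0,0,0,0],[-1,0,0,0,0,0,0],[-1,0,0,0,0,0,0],[-1,0,0,0,0,0,0],[-1,0,0,0,0,0,0]]' 45; python3 -c "
from h import *
st()"
```

```text
time_s: 3.42
eef_pos: [0.44, 0.2039, 0.0391]
ee_rot: [0.0, 0.142, 0.99, 0.0]
wrist_force: [-0.8, -0.1, 4.6]
finger_gap: 0.102
t 3.42 p [0.44   0.2039 0.0391] f [-0.8 -0.1  4.6] m [-0.08  0.11  0.01] gap 0.102 q [-0.49  0.64  0.01  2.07 -0.02  0.43  0.82]
xaxis yaw 2.857 z [ 0.001  0.    -1.   ]
```

```bash
python3 -m handwheel '[[-1,0,0,-1.5,0,0,0],[-1,0,0,-3,0,0,0],[-1,0,0,-4,0,0,0],[-1,0,0,-4,0,0,0],[-1,0,0,-3,0,0,0]]'; python3 -c "
from h import *
st();go([.597,.28,.19],down(3.27))"
```

```text
time_s: 4.05
eef_pos: [0.4397, 0.2037, 0.1961]
ee_rot: [0.001, 0.142, 0.99, 0.001]
wrist_force: [0.3, 0.6, 0.1]
finger_gap: 0.107
t 4.05 p [0.4397 0.2037 0.1961] f [0.3 0.6 0.1] m [ 0.   -0.05  0.  ] gap 0.107 q [-0.5   0.39  0.02  1.92 -0.01  0.83  0.82]
xaxis yaw 2.857 z [ 0.002  0.001 -1.   ]
shift cm [-12.95  11.74   0.64] turn [ 0.001  0.002 -0.413]
```

```bash
python3 -m handwheel '[[-1,-2.6,2.35,0,0,0,0],[-1,-3.45,3.1,0,0,0,0],[-1,-3.45,3.1,0,0,0,0],[-1,-3.45,3.1,0,0,0,0],[-1,0,0,0.4,0,0,-0.137]]'; python3 -m handwheel '[[-1,0,0,0,0,0,-0.138],[-1,0,0,0,0,0,-0.138],[-1,0,0,0,0,0,0],[-1,0,0,0,0,0,0],[-1,0,0,0,0,0,0]]';python3 - <<'E'
from h import *
shot("w4")
E
```

```text
time_s: 4.68
eef_pos: [0.5987, 0.2804, 0.1893]
ee_rot: [0.001, 0.072, 0.997, 0.0]
wrist_force: [-0.6, 0.6, -1.1]
finger_gap: 0.1
time_s: 5.3
eef_pos: [0.5966, 0.2791, 0.1898]
ee_rot: [0.0, -0.064, 0.998, -0.0]
wrist_force: [0.3, -0.3, -0.4]
finger_gap: 0.106
t 5.3 p [0.5966 0.2791 0.1898] f [ 0.3 -0.3 -0.4] m [0.08 0.02 0.05] gap 0.106 q [-0.43  0.66 -0.08  1.43  0.06  1.06  1.18]
xaxis yaw -3.014 z [ 0. -0. -1.]
```

View pics/w4.png

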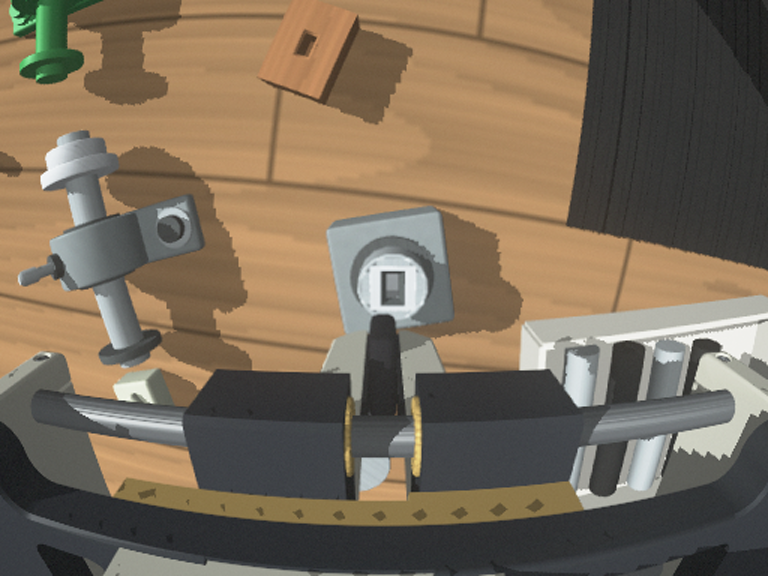

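```bash
python3 - <<'E'
from h import *
im=cv2.imread("pics/w4raw.png")[:,:,::-1]; save("w4c",im,(210,130,310,230),6)
E
```

```text
(no output)
```

View pics/w4c.png

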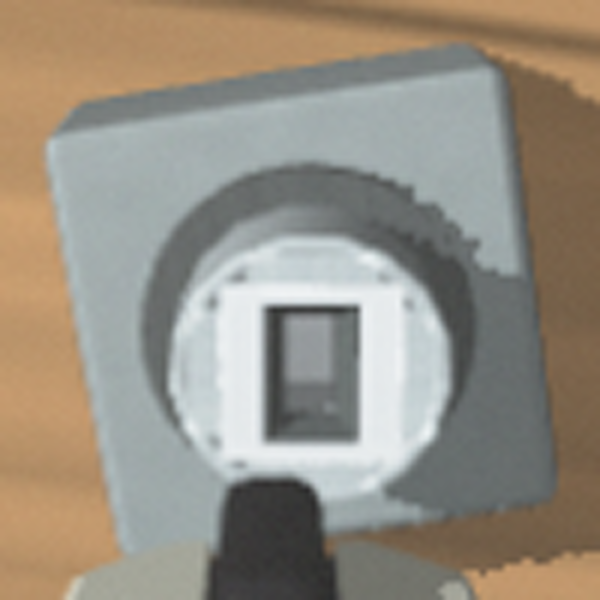

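```bash
python3 - <<'E'
from h import *
T=np.load("w4.npy")
c=lambda u,v:np.array([210+u/6,130+v/6])
P=np.array([atz("wrist",c(*u),.076,T) for u in [(265,306),(361,306),(266,442),(361,440)]])
print(np.round(P,4),P.mean(0)); print(np.linalg.norm(P[0]-P[1]),np.linalg.norm(P[0]-P[2]))
print([np.arctan2(*(P[i]-P[i+2])[[1,0]]) for i in (0,1)])
# barrel top circle: left 168, right 452, top 235, bottom ~500
Q=np.array([atz("wrist",c(*u),.076,T) for u in [(168,365),(452,365),(310,236),(308,502)]])
print(np.round(Q,4),Q[:2].mean(0),Q[2:].mean(0),np.linalg.norm(Q[0]-Q[1]),np.linalg.norm(Q[2]-Q[3]))
# top cam check
print(proj("top",P.mean(0)),proj("scene",P.mean(0)))
# key blade in tool: project lower end of key at tcp
for dz in (.026,.004): print(proj("wrist",T[:3,3]+[0,0,-dz],T)*1.5)
E
```

```text
[[0.5909 0.2777 0.076 ]
 [0.5889 0.2931 0.076 ]
 [0.6138 0.2808 0.076 ]
 [0.6115 0.2963 0.076 ]] [0.6012734  0.28699385 0.076     ]
0.01552507495032261 0.023156440834316075
[np.float64(-3.0078611491001004), np.float64(-3.0000548713890898)]
[[0.6027 0.2633 0.076 ]
 [0.5968 0.3093 0.076 ]
 [0.5785 0.2834 0.076 ]
 [0.6234 0.2891 0.076 ]] [0.59978186 0.28629097 0.076     ] [0.60096217 0.28625181 0.076     ] 0.04642918729910794 0.04530083390227368
[[141.91982586 182.20877748]] [[375.62897641 200.30413834]]
[[382.18375203 330.2500548 ]]
[[382.13868179 349.74563837]]
```

```bash
python3 -c "
from h import *
st();go([.6010,.2865,.112],down(-3.006))"
```

```text
t 5.35 p [0.5966 0.2792 0.1897] f [-0.1  0.6 -1.2] m [ 0.07  0.01 -0.02] gap 0.106 q [-0.43  0.66 -0.08  1.43  0.06  1.06  1.18]
xaxis yaw -3.014 z [-0. -0. -1.]
shift cm [-0.53  0.67  7.77] turn [-0.    -0.    -0.008]
```

```bash
python3 -m handwheel '[[-1,-0.53,0.67,1.7,0,0,-0.008],[-1,0,0,3,0,0,0],[-1,0,0,3,0,0,0],[-1,0,0,0,0,0,0],[-1,0,0,0,0,0,0]]';python3 - <<'E'
from h import *
T,im=shot("w5"); save("w5c",im,(190,130,330,250),5)
go([.6010,.2865,.080],down(-3.006))
s=snapshot("scene"); save("s5",s,(310,120,430,240),5)
E
```

```text
time_s: 5.98
eef_pos: [0.6016, 0.2871, 0.113]
ee_rot: [0.0, -0.068, 0.998, 0.0]
wrist_force: [0.5, 0.1, -0.3]
finger_gap: 0.106
t 5.97 p [0.6016 0.2871 0.113 ] f [ 0.5  0.1 -0.3] m [ 0.06 -0.02 -0.  ] gap 0.106 q [-0.43  0.74 -0.08  1.49  0.07  0.91  1.17]
xaxis yaw -3.005 z [ 0.001  0.001 -1.   ]
shift cm [ 0.12 -0.06  3.38] turn [0.001 0.002 0.001]
```

View pics/w5c.png

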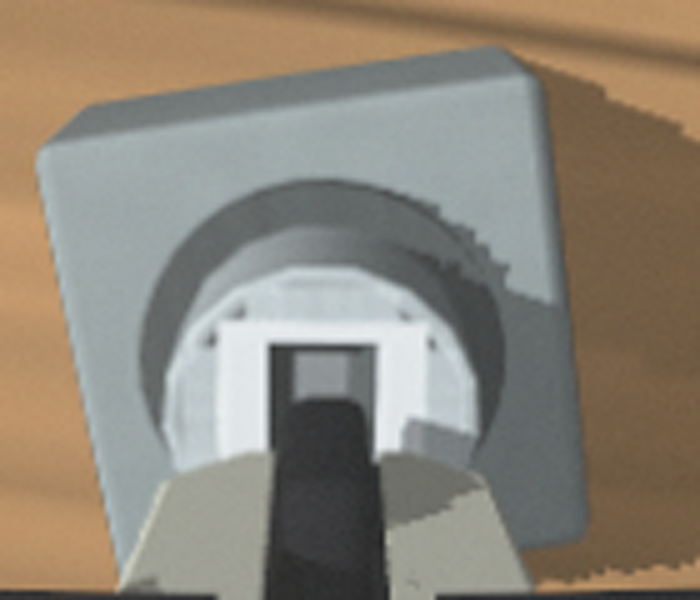

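View pics/s5.png

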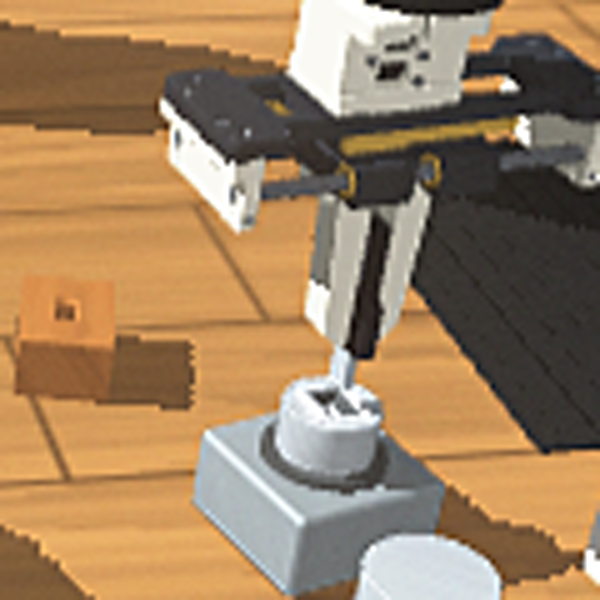

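The blade hangs over the slot. Key and slot line up across the slot (crop columns 325 and 321), so I lower it.

```bash
python3 -m handwheel '[[-1,0.06,-0.03,0.7,0,0,0],[-1,0,0,0.6,0,0,0],[-1,0,0,0.6,0,0,0],[-1,0,0,0.5,0,0,0],[-1,0,0,0.3,0,0,0]]';python3 - <<'E'
from h import *
st()
E
```

```text
time_s: 6.7
eef_pos: [0.6004, 0.286, 0.0851]
ee_rot: [-0.0, -0.068, 0.998, -0.0]
wrist_force: [0.9, 1.2, 0.2]
finger_gap: 0.104
t 6.7 p [0.6004 0.286  0.0851] f [0.9 1.2 0.2] m [ 0.01 -0.04  0.01] gap 0.104 q [-0.43  0.78 -0.08  1.51  0.07  0.86  1.17]
xaxis yaw -3.005 z [-0.001 -0.    -1.   ]
```

```bash
python3 -m handwheel '[[-1,0,0,0.3,0,0,0],[-1,0,0,0.2,0,0,0],[-1,0,0,0.1,0,0,0],[-1,0,0,0,0,0,0],[-1,0,0,0,0,0,0]]';python3 - <<'E'
from h import *
st()
E
```

```text
time_s: 7.32
eef_pos: [0.6006, 0.2861, 0.0802]
ee_rot: [0.0, -0.068, 0.998, 0.0]
wrist_force: [-0.9, -0.5, 3.9]
finger_gap: 0.102
t 7.33 p [0.6006 0.2861 0.0802] f [-0.9 -0.5  3.9] m [-0.18  0.39  0.01] gap 0.102 q [-0.43  0.78 -0.08  1.52  0.07  0.85  1.17]
xaxis yaw -3.005 z [ 0.  0. -1.]
```

```bash
python3 -m handwheel '[[-1,0,0,0.1,0,0,0],[-1,0,0,0.1,0,0,0],[-1,0,0,0,0,0,0],[-1,0,0,0,0,0,0],[-1,0,0,0,0,0,0]]';python3 - <<'E'
from h import *
st()
E
```

```text
time_s: 7.95
eef_pos: [0.6007, 0.2862, 0.0801]
ee_rot: [0.0, -0.068, 0.998, 0.0]
wrist_force: [-3.7, -2.1, 11.9]
finger_gap: 0.101
t 7.95 p [0.6007 0.2862 0.0801] f [-3.7 -2.1 11.9] m [-0.45  1.01  0.03] gap 0.101 q [-0.43  0.78 -0.08  1.52  0.07  0.84  1.17]
xaxis yaw -3.005 z [ 0.001  0.    -1.   ]
```

```bash
python3 -m handwheel '[[-1,0,0,-0.15,0,0,0.1],[-1,0,0,0,0,0,0.16],[-1,0,0,0,0,0,0.16],[-1,0,0,0,0,0,0.16],[-1,0,0,0,0,0,0.16]]';python3 - <<'E'
from h import *
st()
E
```

```text
time_s: 8.57
eef_pos: [0.6017, 0.287, 0.0802]
ee_rot: [0.001, 0.3, 0.954, 0.001]
wrist_force: [0.4, 0.2, 3.9]
finger_gap: 0.104
t 8.57 p [0.6017 0.287  0.0802] f [0.4 0.2 3.9] m [0.02 0.08 0.06] gap 0.104 q [-0.55  0.78  0.13  1.52 -0.12  0.84  0.59]
xaxis yaw 2.533 z [ 0.003  0.002 -1.   ]
```

```bash
python3 -m handwheel '[[-1,0,0,0,0,0,0.15],[-1,0,0,0,0,0,0.1],[-1,0,0,0,0,0,0.06],[-1,0,0,0,0,0,0],[-1,0,0,0,0,0,0]]';python3 - <<'E'
from h import *
st()
E
```

```text
time_s: 9.2
eef_pos: [0.6019, 0.2871, 0.0802]
ee_rot: [0.001, 0.441, 0.898, 0.002]
wrist_force: [0.4, 1.2, 5.6]
finger_gap: 0.105
t 9.2 p [0.6019 0.2871 0.0802] f [0.4 1.2 5.6] m [ 0.11 -0.1   0.01] gap 0.105 q [-0.6   0.79  0.21  1.52 -0.2   0.85  0.35]
xaxis yaw 2.229 z [ 0.003  0.002 -1.   ]
```

```bash
python3 -m handwheel '[[-1,0,0,0,0,0,0.08],[-1,0,0,0,0,0,0.06],[-1,0,0,0,0,0,0.04],[-1,0,0,0,0,0,0],[-1,0,0,0,0,0,0]]';python3 - <<'E'
from h import *
st()
E
```

```text
time_s: 9.82
eef_pos: [0.602, 0.2872, 0.0802]
ee_rot: [0.001, 0.519, 0.855, 0.002]
wrist_force: [1.0, 1.1, 4.7]
finger_gap: 0.106
t 9.82 p [0.602  0.2872 0.0802] f [1.  1.1 4.7] m [ 0.21 -0.13  0.01] gap 0.106 q [-0.62  0.79  0.26  1.52 -0.25  0.85  0.21]
xaxis yaw 2.049 z [ 0.004  0.002 -1.   ]
```

```bash
python3 -m handwheel '[[-1,0,0,0,0,0,0.06],[-1,0,0,0,0,0,0.04],[-1,0,0,0,0,0,0],[-1,0,0,0,0,0,0],[-1,0,0,0,0,0,0]]';python3 - <<'E'
from h import *
st()
E
```

```text
time_s: 10.45
eef_pos: [0.6021, 0.2871, 0.0802]
ee_rot: [0.001, 0.561, 0.828, 0.002]
wrist_force: [0.9, 1.7, 5.1]
finger_gap: 0.102
t 10.45 p [0.6021 0.2871 0.0802] f [0.9 1.7 5.1] m [ 0.13 -0.16  0.16] gap 0.102 q [-0.64  0.8   0.29  1.52 -0.27  0.86  0.13]
xaxis yaw 1.95 z [ 0.004  0.002 -1.   ]
```

```bash
python3 -m handwheel '[[-1,0,0,0,0,0,0.05],[-1,0,0,0,0,0,0.05],[-1,0,0,0,0,0,0],[-1,0,0,0,0,0,0],[-1,0,0,0,0,0,0]]';python3 - <<'E'
from h import *
st()
E
```

```text
time_s: 11.08
eef_pos: [0.6023, 0.2869, 0.0802]
ee_rot: [0.001, 0.601, 0.799, 0.002]
wrist_force: [0.3, 0.6, 4.3]
finger_gap: 0.103
t 11.07 p [0.6023 0.2869 0.0802] f [0.3 0.6 4.3] m [ 0.1  -0.37  0.41] gap 0.103 q [-0.65  0.8   0.32  1.52 -0.3   0.86  0.05]
xaxis yaw 1.851 z [ 0.004  0.001 -1.   ]
```

```bash
python3 -m handwheel '[[-1,0,0,0,0,0,-0.05],[-0.4,0,0,0,0,0,0],[-0.4,0,0,0,0,0,0],[-0.4,0,0,-1.5,0,0,0],[-0.4,0,0,-4,0,0,0]]';python3 - <<'E'
from h import *
st()
E
python3 -m handwheel '[[0.5,0,0,-5,0,0,0],[1,0,0,-4,0,0,0],[1,0,0,0,0,0,0],[1,0,0,0,0,0,0],[1,0,0,0,0,0,0]]';python3 - <<'E'
from h import *
T,im=shot("w6"); save("w6c",im,(190,100,330,220),5)
E
```

```text
time_s: 11.7
eef_pos: [0.5987, 0.2854, 0.1328]
ee_rot: [-0.001, 0.583, 0.813, -0.003]
wrist_force: [0.7, 0.3, -0.1]
finger_gap: 0.3
t 11.7 p [0.5987 0.2854 0.1328] f [ 0.7  0.3 -0.1] m [-0.04 -0.06  0.02] gap 0.3 q [-0.66  0.74  0.33  1.48 -0.27  0.97  0.07]
xaxis yaw 1.897 z [-0.005 -0.003 -1.   ]
time_s: 12.32
eef_pos: [0.5994, 0.2859, 0.2224]
ee_rot: [-0.001, 0.583, 0.813, -0.002]
wrist_force: [0.6, 0.7, -0.6]
finger_gap: 0.79
t 12.32 p [0.5994 0.2859 0.2224] f [ 0.6  0.7 -0.6] m [-0.02 -0.01  0.03] gap 0.79 q [-0.67  0.66  0.35  1.38 -0.23  1.15  0.04]
xaxis yaw 1.898 z [-0.003 -0.001 -1.   ]
```

View pics/w6c.png

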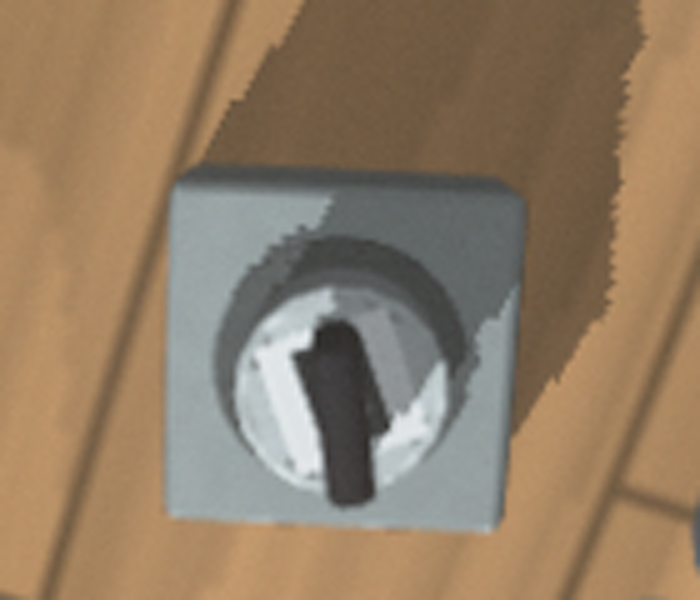

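View pics/w6.png

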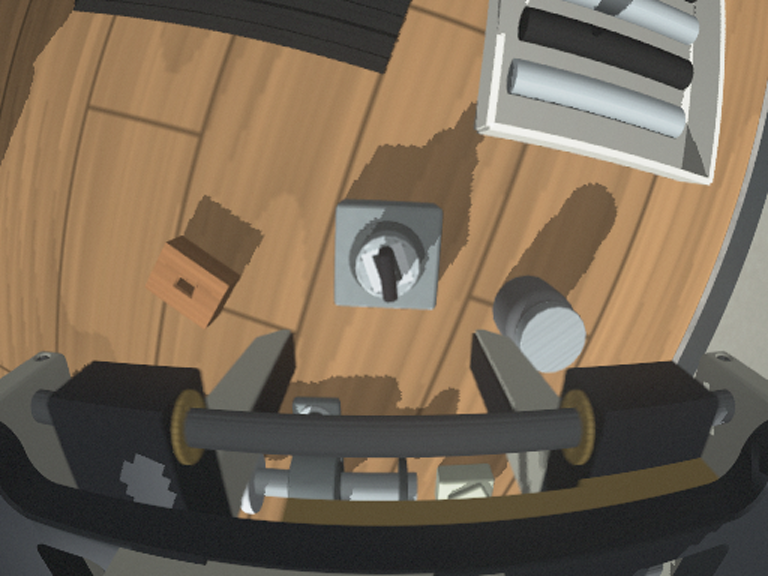

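```bash
python3 - <<'E'
from h import *
T=np.load("w6.npy"); T4=np.load("w4.npy")
c=lambda u,v:np.array([190+u/5,100+v/5]); c4=lambda u,v:np.array([210+u/6,130+v/6])
def yaw(a,b,z,cc,T):
    p,q=atz("wrist",cc(*a),z,T),atz("wrist",cc(*b),z,T); return np.arctan2(*(p-q)[[1,0]])
print("slot frame now L",yaw((258,350),(303,475),.076,c,T),"R",yaw((362,308),(403,410),.076,c,T))
print("box now",yaw((175,190),(168,515),.05,c,T),yaw((522,200),(500,525),.05,c,T))
print("box w4",yaw((50,150),(122,540),.05,c4,T4),yaw((497,70),(550,490),.05,c4,T4))
print("key top edge",yaw((312,365),(332,500),.128,c,T))
E
```

```text
slot frame now L 2.226764781467107 R 2.2803115243419336
box now 1.8528132772405668 1.8609956295546128
box w4 -2.863944273219102 -2.855991593036051
key top edge 2.0394807554575776
```

```bash
python3 -c "
from h import *
st();go([.61,.0,.2]);go([.61,-.1,.2])"
```

```text
t 12.38 p [0.5996 0.2859 0.2224] f [-0.6 -0.1 -0.2] m [-0.08 -0.    0.02] gap 0.831 q [-0.67  0.66  0.35  1.38 -0.23  1.15  0.04]
xaxis yaw 1.898 z [-0.003 -0.002 -1.   ]
shift cm [-27.4   -8.19   2.28] turn [0. 0. 0.]
shift cm [-36.87 -11.4    2.3 ] turn [0. 0. 0.]
```

```bash
python3 -m handwheel '[[1,-5.5,-1.6,0.4,0,0,0],[1,-5.5,-1.6,0.4,0,0,0],[1,-5.5,-1.6,0.4,0,0,0],[1,-5.5,-1.6,0.5,0,0,0],[1,-5.4,-1.7,0.5,0,0,0]]';python3 -m handwheel '[[1,0,0,0,0,0,0],[1,0,0,0,0,0,0],[1,0,0,0,0,0,0],[1,0,0,0,0,0,0],[1,0,0,0,0,0,0]]';python3 - <<'E'
from h import *
T,im=shot("w7")
E
```

```text
time_s: 13.0
eef_pos: [0.6114, -0.0012, 0.2011]
ee_rot: [-0.001, 0.583, 0.813, -0.001]
wrist_force: [0.0, 0.4, -0.2]
finger_gap: 1.002
time_s: 13.62
eef_pos: [0.6119, 0.0016, 0.2021]
ee_rot: [-0.0, 0.582, 0.813, 0.0]
wrist_force: [0.1, -0.6, -0.5]
finger_gap: 0.997
t 13.62 p [0.6119 0.0016 0.2021] f [ 0.1 -0.6 -0.5] m [-0.05  0.06  0.03] gap 0.997 q [-0.25  0.59  0.35  1.57 -0.23  1.02  0.5 ]
xaxis yaw 1.899 z [-0.  0. -1.]
```

View pics/w7.png

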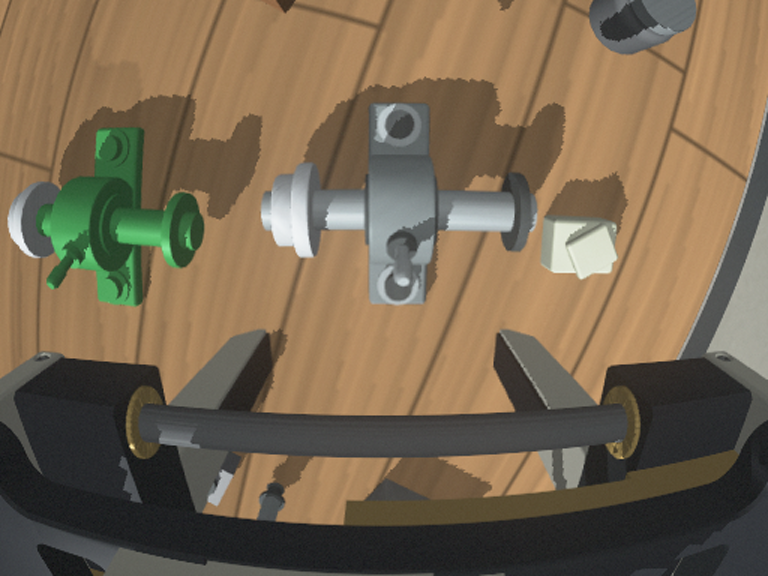

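```bash
python3 - <<'E'
from h import *
im=cv2.imread("pics/w7raw.png")[:,:,::-1]; save("w7c",im,(225,55,310,210),5)
T,im=shot("w7b",n="top"); save("t7c",im,(195,140,275,225),7)
T,im=shot("w7s",n="scene"); save("s7c",im,(230,170,320,270),6)
E
```

```text
t 13.68 p [0.6119 0.0013 0.2022] f [-0.6  0.4  0.3] m [-0.05  0.07 -0.02] gap 0.998 q [-0.25  0.59  0.35  1.57 -0.23  1.02  0.5 ]
xaxis yaw 1.899 z [-0.  0. -1.]
t 13.72 p [0.6119 0.0011 0.2022] f [-0. -0.  1.] m [-0.04  0.02 -0.01] gap 1.001 q [-0.25  0.59  0.35  1.57 -0.23  1.02  0.5 ]
xaxis yaw 1.899 z [ 0. -0. -1.]
```

View pics/w7c.png

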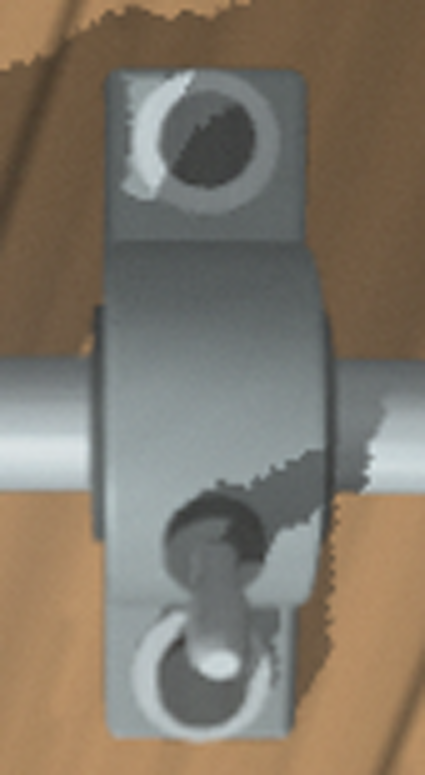

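View pics/s7c.png

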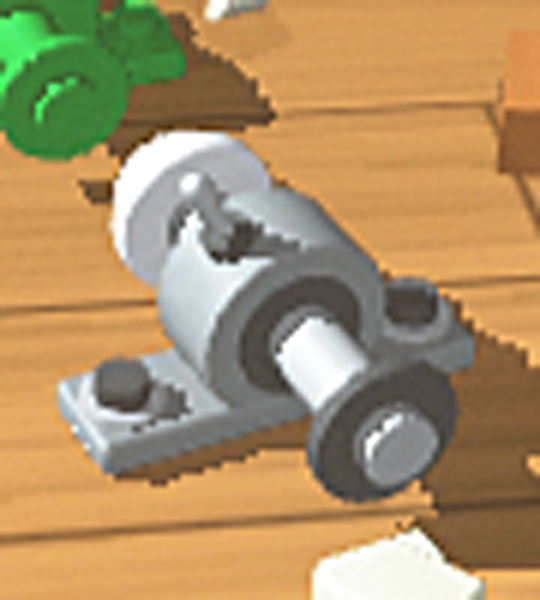

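View pics/t7c.png

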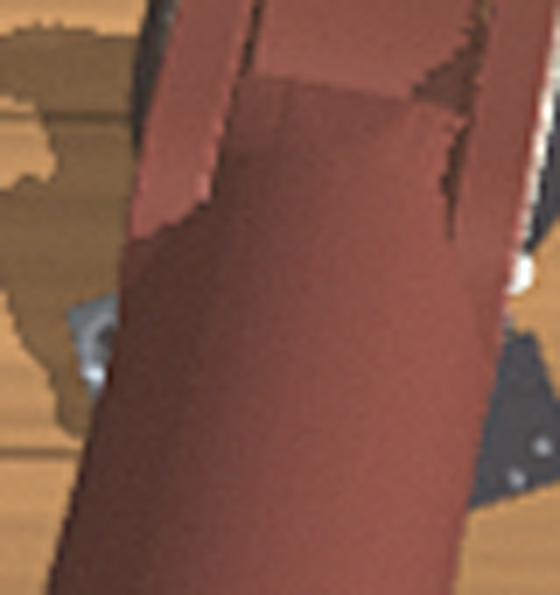

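```bash
python3 - <<'E'
from h import *
T=np.load("w7.npy")
w=ray("wrist",(225+218/5,55+663/5),T); s=ray("scene",(230+190/6,170+183/6)); t=ray("top",(249.3,174.3))
for a in [(w,s),(w,t),(s,t),(w,s,t)]:
    X,e=tri(*a);print(np.round(X,4),np.round(e,4))
c=lambda u,v:np.array([225+u/5,55+v/5])
# bearing yaw from base plate edges, plate top z? try .02 
for z in (.015,.02):
  for a,b in [((107,80),(107,735)),((303,80),(290,735))]:
    p,q=atz("wrist",c(*a),z,T),atz("wrist",c(*b),z,T);print(z,"yaw",np.arctan2(*(p-q)[[1,0]]),np.linalg.norm(p-q))
for a,b in [((0,358),(90,357)),((340,360),(425,362)),((0,490),(90,490)),((340,492),(425,492))]:
    p,q=atz("wrist",c(*a),.05,T),atz("wrist",c(*b),.05,T);print("shaft",np.arctan2(*(q-p)[[1,0]])+np.pi/2)
X,e=tri(w,s)
for yaw in (-1.24,):
  n=np.array([np.sin(.5)*np.cos(yaw),np.sin(.5)*np.sin(yaw),np.cos(.5)])
  for L in (0,.01,.02,.03): print(L,(proj("wrist",X-n*L,T)-[225,55])*5,(proj("scene",X-n*L)-[230,170])*6)
E
```

```text
[0.6216 0.0103 0.1089] [0.0013 0.0013]
[ 6.275e-01 -2.000e-04  7.120e-02] [0.0011 0.0011]
[0.6249 0.0053 0.111 ] [0.0058 0.0058]
[0.623  0.0066 0.1088] [0.0028 0.0048 0.0071]
0.015 yaw 1.8950862810310156 0.15967819854224558
0.015 yaw 1.8953566423260595 0.16018044263338024
0.02 yaw 1.8950862810310158 0.15741572387786326
0.02 yaw 1.8953566423260593 0.15791085169049593
shaft 1.900896470208389
shaft 1.8978590567675204
shaft 1.8938244119172123
shaft 1.9121818843975347
0 [[222.20162128 656.84991757]] [[186.47861303 182.05882489]]
0.01 [[220.2343685 619.5247474]] [[197.52609243 198.65078455]]
0.02 [[218.34090427 584.14314463]] [[208.42443794 215.01876339]]
0.03 [[216.51974519 550.59434109]] [[219.17664914 231.1672664 ]]
```

```bash
python3 -c "
from h import *
st();go([.59,-.13,.2])"
```

```text
t 13.78 p [0.6118 0.0009 0.2022] f [ 0.1 -0.2  0. ] m [-0.04  0.06  0.01] gap 1.001 q [-0.25  0.59  0.35  1.57 -0.23  1.02  0.5 ]
xaxis yaw 1.898 z [-0. -0. -1.]
shift cm [-11.69  -6.28   0.22] turn [0. 0. 0.]
```

```bash
python3 -m handwheel '[[1,-3.9,-2.1,0,0,0,0],[1,-3.9,-2.1,0.1,0,0,0],[1,-3.9,-2.1,0.1,0,0,0],[1,0,0,0,0,0,0],[1,0,0,0,0,0,0]]';python3 - <<'E'
from h import *
T,im=shot("w8")
E
```

```text
time_s: 14.4
eef_pos: [0.59, -0.1294, 0.2001]
ee_rot: [-0.0, 0.582, 0.813, 0.001]
wrist_force: [-0.2, 1.5, -0.2]
finger_gap: 1.0
t 14.4 p [ 0.59   -0.1294  0.2001] f [-0.2  1.5 -0.2] m [-0.   -0.03 -0.  ] gap 1.0 q [-0.03  0.58  0.35  1.6  -0.23  1.01  0.71]
xaxis yaw 1.898 z [ 0.     0.001 -1.   ]
```

View pics/w8.png

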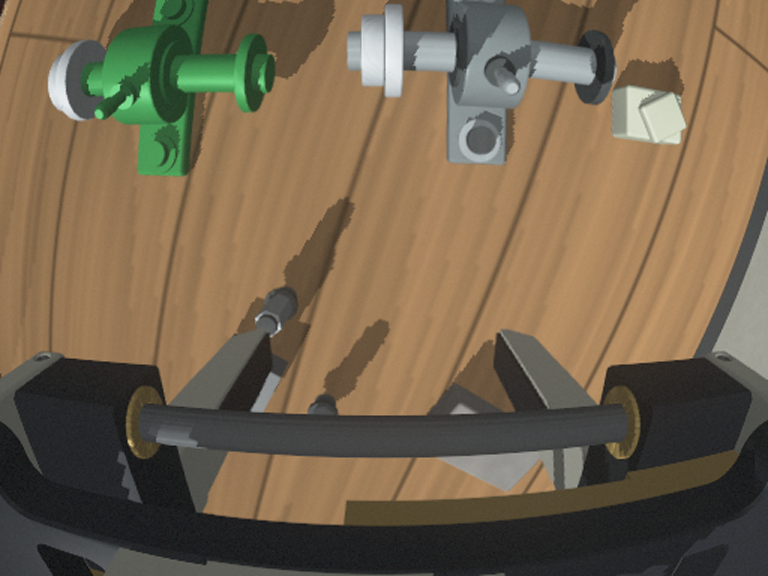

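```bash
python3 - <<'E'
from h import *
im=cv2.imread("pics/w8raw.png")[:,:,::-1]; save("w8c",im,(300,20,370,90),8)
E
```

```text
(no output)
```

View pics/w8c.png

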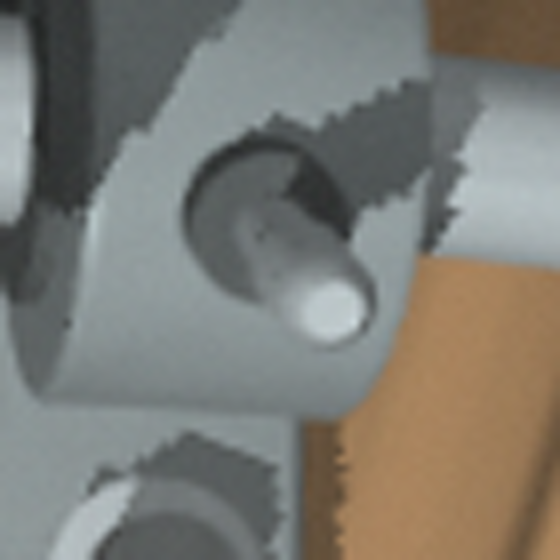

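```bash
python3 - <<'E'
from h import *
T7=np.load("w7.npy");T8=np.load("w8.npy")
w=ray("wrist",(225+218/5,55+663/5),T7); s=ray("scene",(230+190/6,170+183/6)); v=ray("wrist",(341.75,58.75),T8)
for a in [(w,v),(v,s),(w,s,v)]:
    X,e=tri(*a);print(np.round(X,4),np.round(e,4))
yaw=-1.246;n=np.array([np.sin(.5)*np.cos(yaw),np.sin(.5)*np.sin(yaw),np.cos(.5)])
X,e=tri(w,v)
for L in (0,.01,.02,.03): print(L,(proj("wrist",X-n*L,T8)-[300,20])*8,(proj("wrist",X-n*L,T7)-[225,55])*5,(proj("scene",X-n*L)-[230,170])*6)
# small decoy/coupler check: expected coupler projection
for z in (.039,.1): print(proj("wrist",[.508,-.261,z],T8)*1.5)
go([.52,-.25,.2],down(1.13))
E
```

```text
[0.6213 0.0093 0.1101] [0.0002 0.0002]
[0.6219 0.0107 0.1083] [0.0009 0.0009]
[0.6217 0.0101 0.1087] [0.0012 0.0015 0.0005]
0 [[332.56170291 309.18404328]] [[218.86378156 663.49893584]] [[183.57536361 178.94163059]]
0.01 [[310.61480665 280.04098304]] [[217.13767247 625.86282213]] [[194.6832599 195.6029914]]
0.02 [[289.93045678 252.84134049]] [[215.47380517 590.18632373]] [[205.64162269 212.04005845]]
0.03 [[270.4110173  227.40728809]] [[213.87128897 556.35837393]] [[216.45345128 228.25733059]]
[[242.52844764 376.17549645]]
[[220.01359146 413.58247025]]
shift cm [ -9.23 -10.57  -0.02] turn [ 0.    -0.002  0.77 ]
```

```bash
python3 -c "
from h import *
go([.512,-.275,.2])"

```

```text
shift cm [-11.33 -12.14  -0.02] turn [0. 0. 0.]
```

```bash
python3 -m handwheel '[[0.2,-3.8,-4,0,0,0,0],[0.2,-3.8,-4,0,0,0,0],[0.2,-3.7,-4.1,0,0,0,0],[0.2,0,0,0,0,0,0],[0.2,0,0,0,0,0,0]]';python3 - <<'E'
from h import *
T,im=shot("w9"); save("w9c",im,(200,110,310,220),5.4)
E
```

```text
time_s: 15.08
eef_pos: [0.5127, -0.2742, 0.2001]
ee_rot: [-0.0, 0.582, 0.814, 0.001]
wrist_force: [-0.1, 0.5, 0.2]
finger_gap: 0.606
t 15.07 p [ 0.5127 -0.2742  0.2001] f [-0.1  0.5  0.2] m [-0.1  -0.03  0.03] gap 0.606 q [ 0.23  0.54  0.35  1.66 -0.22  0.97  0.99]
xaxis yaw 1.9 z [ 0.001  0.002 -1.   ]
```

View pics/w9.png

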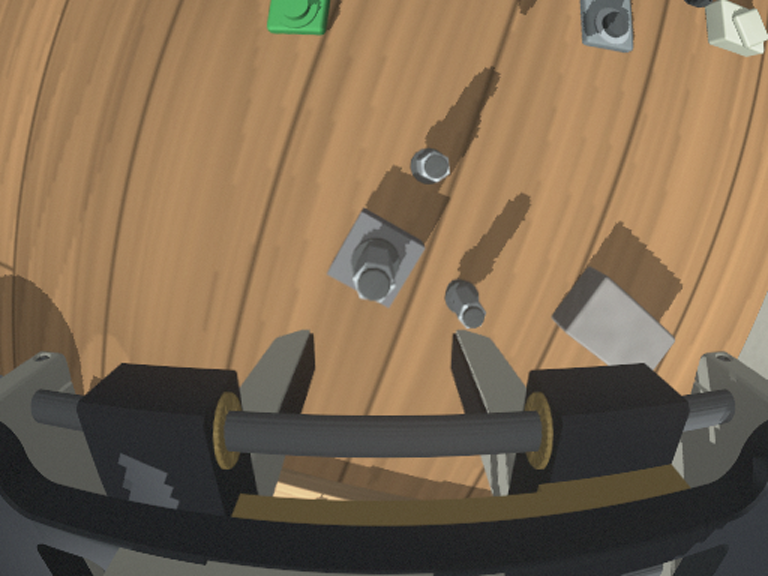

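View pics/w9c.png

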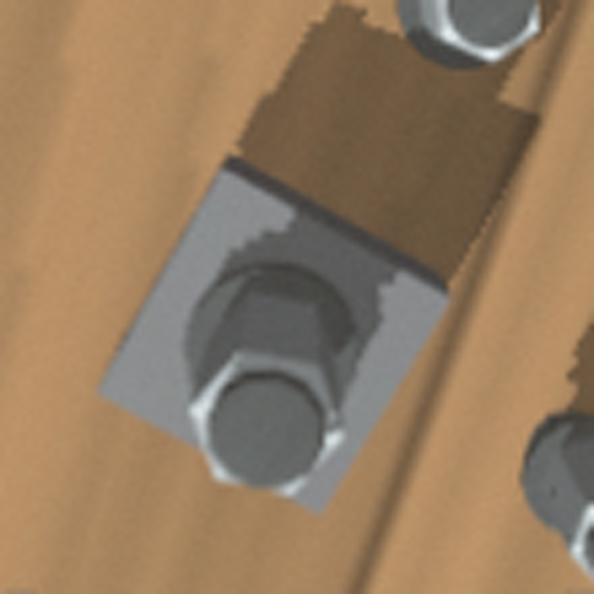

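```bash
python3 - <<'E'
from h import *
T=np.load("w9.npy")
c=lambda u,v:np.array([200+u/5.4,110+v/5.4])
P=np.array([atz("wrist",c(*u),.032,T) for u in [(226,172),(446,295),(320,515),(100,392)]])
print("rest",np.round(P,4),P.mean(0),[np.linalg.norm(P[i]-P[i-1]).round(4) for i in range(4)],[np.arctan2(*(P[i]-P[i-1])[[1,0]]).round(3)%(np.pi/2) for i in range(4)])
for z in (.09,.094,.098):
  H=np.array([atz("wrist",c(*u),z,T) for u in [(193,412),(241,356),(322,368),(340,437),(296,492),(215,481)]])
  m=H.mean(0); print("hex",z,m.round(4),[np.linalg.norm(h-m).round(4) for h in H],[np.degrees(np.arctan2(*(h-m)[[1,0]])).round(1)%60 for h in H])
C=atz("wrist",c(265,430),.102,T);print("cap",C)
E
```

```text
rest [[ 0.486  -0.2443  0.032 ]
 [ 0.5384 -0.254   0.032 ]
 [ 0.5292 -0.3091  0.032 ]
 [ 0.4751 -0.2981  0.032 ]] [ 0.50716432 -0.27640836  0.032     ] [np.float64(0.0549), np.float64(0.0533), np.float64(0.0559), np.float64(0.0551)] [np.float64(1.372), np.float64(1.3877963267948965), np.float64(1.404592653589793), np.float64(1.3692036732051034)]
hex 0.09 [ 0.5075 -0.2778  0.09  ] [np.float64(0.0135), np.float64(0.0134), np.float64(0.0142), np.float64(0.0131), np.float64(0.0136), np.float64(0.0142)] [np.float64(8.800000000000011), np.float64(9.199999999999989), np.float64(6.099999999999994), np.float64(8.9), np.float64(10.700000000000003), np.float64(6.599999999999994)]
hex 0.094 [ 0.5072 -0.2767  0.094 ] [np.float64(0.0133), np.float64(0.0132), np.float64(0.014), np.float64(0.0129), np.float64(0.0134), np.float64(0.014)] [np.float64(8.800000000000011), np.float64(9.199999999999989), np.float64(6.099999999999994), np.float64(8.9), np.float64(10.700000000000003), np.float64(6.599999999999994)]
hex 0.098 [ 0.5069 -0.2756  0.098 ] [np.float64(0.0131), np.float64(0.0131), np.float64(0.0138), np.float64(0.0127), np.float64(0.0132), np.float64(0.0138)] [np.float64(8.800000000000011), np.float64(9.199999999999989), np.float64(6.099999999999994), np.float64(8.9), np.float64(10.700000000000003), np.float64(6.599999999999994)]
cap [ 0.50642338 -0.27555309  0.102     ]
```

```bash
python3 - <<'E'
from h import *
print("top",(proj("top",[[.5065,-.2756,.102],[.507,-.2765,.032]])-120)*3)
print("scene",(proj("scene",[[.5065,-.2756,.102],[.507,-.2765,.032]])-[110,170])*5)
go([.5068,-.2765,.2],down(2.241))
E
```

```text
top [[700.23452581 303.89732621]
 [681.44219167 302.73001215]]
scene [[127.53904386  65.17909159]
 [145.20629298 186.80680812]]
shift cm [-0.07 -0.69 -0.  ] turn [ 0.001 -0.001 -0.339]
```

```bash
python3 -m handwheel '[[0,-0.1,-0.7,0,0,0,-0.17],[0,0,0,2,0,0,-0.17],[0,0,0,3,0,0,0],[0,0,0,3,0,0,0],[0,0,0,0,0,0,0]]';python3 - <<'E'
from h import *
T,im=shot("w10"); go([.5071,-.2765,.043],down(2.241))
E
```

```text
time_s: 15.75
eef_pos: [0.5051, -0.2761, 0.118]
ee_rot: [-0.003, 0.435, 0.901, 0.001]
wrist_force: [-0.9, -0.6, 0.7]
finger_gap: 0.499
t 15.75 p [ 0.5051 -0.2761  0.118 ] f [-0.9 -0.6  0.7] m [-0.07  0.04 -0.03] gap 0.499 q [ 0.32  0.63  0.23  1.76 -0.19  0.78  1.32]
xaxis yaw 2.242 z [-0.004  0.004 -1.   ]
shift cm [-0.02  0.14  7.67] turn [ 0.    -0.002  0.   ]
```

View pics/w10.png

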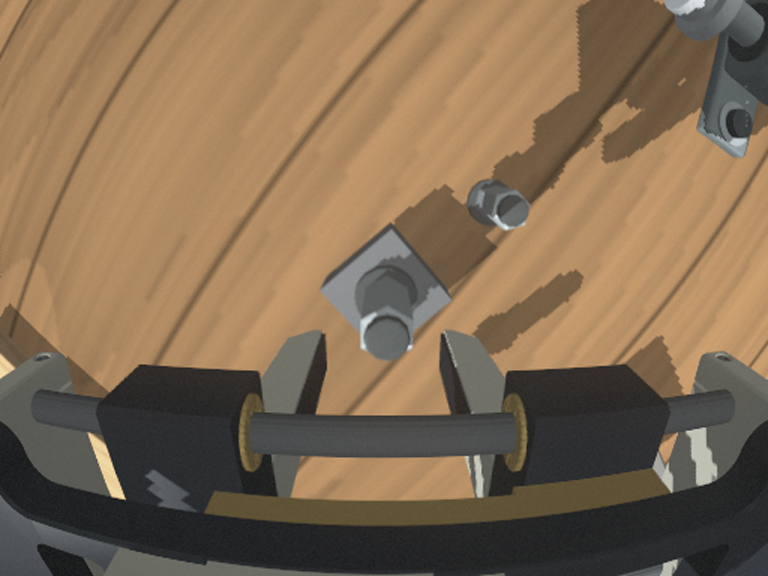

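```bash
python3 -m handwheel '[[0,0,0.05,2.5,0,0,0],[0,0,0,2.6,0,0,0],[0,0,0,2,0,0,0],[0,0,0,0.5,0,0,0],[0,0,0,0,0,0,0]]';python3 -m handwheel '[[-1,0,0,0,0,0,0],[-1,0,0,0,0,0,0],[-1,0,0,0,0,0,0],[-1,0,0,0,0,0,0],[-1,0,0,0,0,0,0]]' 60;python3 - <<'E'
from h import *
st()
E
```

```text
time_s: 16.42
eef_pos: [0.5067, -0.2792, 0.0452]
ee_rot: [0.001, 0.436, 0.9, 0.0]
wrist_force: [-0.5, 0.3, -0.0]
finger_gap: 0.505
time_s: 17.05
eef_pos: [0.5068, -0.2789, 0.045]
ee_rot: [0.001, 0.436, 0.9, 0.0]
wrist_force: [1.2, 2.4, 5.6]
finger_gap: 0.253
t 17.05 p [ 0.5068 -0.2789  0.045 ] f [1.2 2.4 5.6] m [ 0.44 -0.31 -0.05] gap 0.253 q [ 0.34  0.73  0.2   1.81 -0.23  0.62  1.34]
xaxis yaw 2.238 z [ 0.002 -0.    -1.   ]
```

```bash
python3 -m handwheel '[[-1,0,0,-1,0,0,0],[-1,0,0,-2,0,0,0],[-1,0,0,-4,0,0,0],[-1,0,0,-5,0,0,0],[-1,0,0,-5,0,0,0]]';python3 - <<'E'
from h import *
T,im=shot("w11"); s=snapshot("scene"); save("s11",s,(80,80,240,240),5)
E
```

```text
time_s: 17.68
eef_pos: [0.5034, -0.2795, 0.2147]
ee_rot: [-0.002, 0.437, 0.899, -0.001]
wrist_force: [0.2, 0.1, -2.9]
finger_gap: 0.254
t 17.68 p [ 0.5034 -0.2795  0.2147] f [ 0.2  0.1 -2.9] m [-0.06 -0.05 -0.07] gap 0.254 q [ 0.29  0.51  0.27  1.65 -0.15  1.    1.28]
xaxis yaw 2.236 z [-0.004  0.    -1.   ]
```

View pics/s11.png

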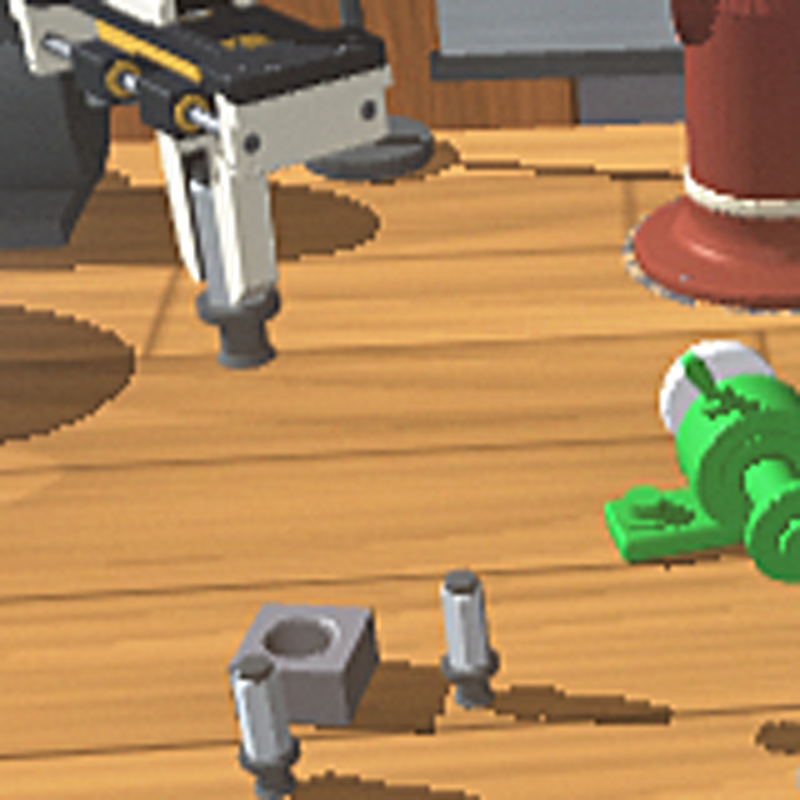

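View pics/w11.png

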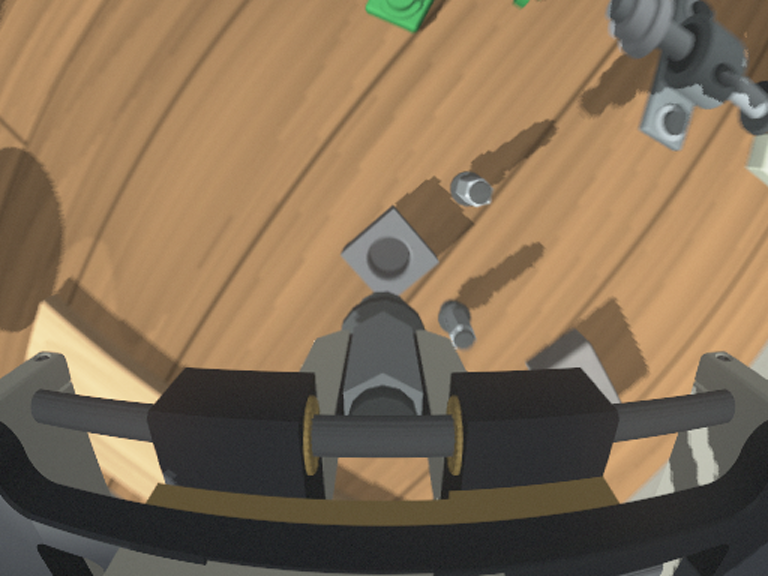

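```bash
python3 - <<'E'
from h import *
im=cv2.imread("pics/w11raw.png")[:,:,::-1]; save("w11c",im,(205,180,310,290),6.5)
T=np.eye(4)
for off in (0,.002,.004):
  P=[[.0185+off,0,.006],[.0185+off,0,.013],[.014+off,0,.036],[off,.0185,.0095],[off,-.0185,.0095],[off,0,-.057]]
  print(off,((proj("wrist",P,T)-[205,180])*6.5).round(0).tolist())
E
```

```text
0 [[335.0, 151.0], [334.0, 128.0], [333.0, 103.0], [521.0, 317.0], [147.0, 317.0], [339.0, 705.0]]
0.002 [[335.0, 131.0], [334.0, 109.0], [333.0, 86.0], [522.0, 298.0], [146.0, 298.0], [339.0, 681.0]]
0.004 [[335.0, 110.0], [334.0, 89.0], [333.0, 68.0], [523.0, 280.0], [145.0, 280.0], [339.0, 657.0]]
```

View pics/w11c.png

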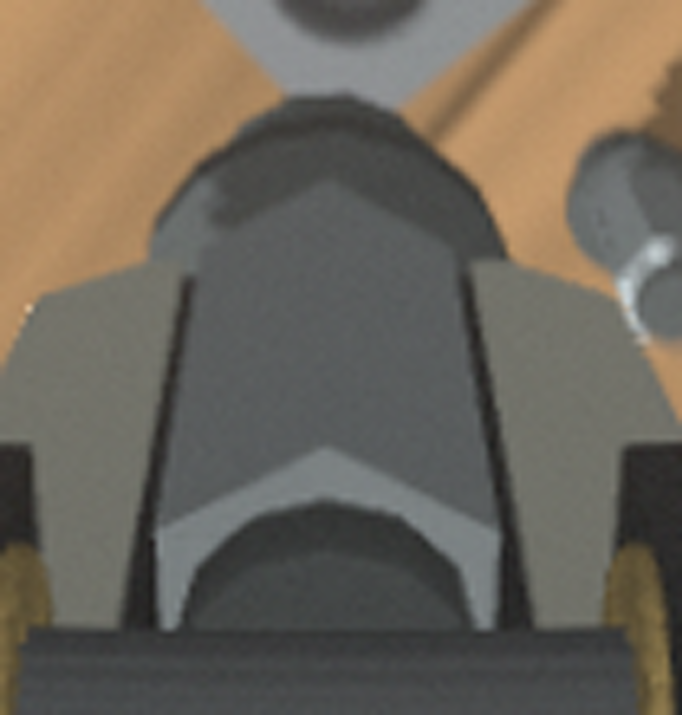

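```bash
python3 - <<'E'
from h import *
from scipy.optimize import least_squares
T=np.eye(4)
r=.01386
# coupler frame points: axis up = -tool z ; along coupler z s -> tool z = d - s (d = mouth distance)
obs=[((335,178),(r,0,.030)),((325,447),(r,0,.085)),((335,128),(.0185,0,.030)),((335,96),(.0185,0,.023)),((158,528),(r*.5,-.012,.085)),((499,535),(r*.5,.012,.085))]
def f(p,full=False):
    ox,oy,d,ax,ay=p
    P=[]
    for _,(x,y,s) in obs:
        P.append([x,y,-s])
    P=R.from_rotvec([ax,ay,0]).apply(np.array(P)+[0,0,.055])+[ox,oy,d-.055]
    q=(proj("wrist",P,T)-[205,180])*6.5-np.array([o[0] for o in obs])
    return q if full else np.r_[q.ravel()/6, (d-.036)/.002,ax/.02,ay/.02]
s=least_squares(f,[0,0,.036,0,0]);print(s.x.round(4));print(f(s.x,True).round(0))
E
```

```text
[ 0.0021 -0.0003  0.0365 -0.0131  0.0097]
[[-1. -5.]
 [ 3. -1.]
 [-1. -2.]
 [ 0.  8.]
 [-3.  3.]
 [ 2. -2.]]
```

```bash
cat >> h.py <<'E'
TIP=np.array([.6216,.0098,.1095]); M=np.array([.0026,.0004,.0365])
RD=down(1.896)@R.from_rotvec([0,.5,0]).as_matrix()
N=-RD[:,2]
def dock(h): return TIP+N*h-RD@M
E
python3 - <<'E'
from h import *
st(); print(N, dock(.05)); go([.63,-.05,.22],down(1.896))
E
```

```text
t 17.77 p [ 0.507  -0.282   0.2196] f [ 0.5 -0.5 -2.8] m [-0.12 -0.04  0.02] gap 0.256 q [ 0.3   0.51  0.27  1.65 -0.16  1.    1.28]
xaxis yaw 2.236 z [ 0.008 -0.006 -1.   ]
[ 0.15317732 -0.45429677  0.87758256] [ 0.63519982 -0.03178659  0.18416439]
shift cm [10.66 24.   -0.08] turn [0.004 0.009 0.34 ]
```

```bash
python3 -m handwheel '[[-1,1.8,4,0,0,0,0],[-1,2.2,5,0,0,0,0],[-1,2.2,5,0,0,0,0],[-1,2.2,5,0,0,0,0],[-1,2.2,5,0,0,0,0]]';python3 -m handwheel '[[-1,0,0,0,0,0,0.17],[-1,0,0,0,0,0,0.17],[-1,0,0,0,0,0.15,0],[-1,0,0,0,0,0.15,0],[-1,0,0,0,0,0,0]]';python3 - <<'E'
from h import *
st(); go(dock(.05),RD)
E
```

```text
time_s: 18.4
eef_pos: [0.6273, -0.0468, 0.2121]
ee_rot: [-0.002, 0.437, 0.899, -0.002]
wrist_force: [0.6, -0.1, -1.5]
finger_gap: 0.257
time_s: 19.02
eef_pos: [0.6268, -0.0535, 0.2108]
ee_rot: [-0.122, 0.58, 0.801, 0.084]
wrist_force: [-0.7, -1.0, -2.3]
finger_gap: 0.251
t 19.02 p [ 0.6268 -0.0535  0.2108] f [-0.7 -1.  -2.3] m [-0.57 -0.15  0.02] gap 0.251 q [ 0.05  0.68  0.23  1.38 -0.41  1.29  0.72]
xaxis yaw 1.887 z [-0.098  0.276 -0.956]
shift cm [0.95 1.5  3.07] turn [-0.004  0.203 -0.009]
```

```bash
python3 -m handwheel '[[-1,0,0,0,0,0.1,0],[-1,0,0,0,0,0.1,0],[-1,0,0,0,0,0,0],[-1,0,0,0,0,0,0],[-1,0,0,0,0,0,0]]';python3 - <<'E'
from h import *
st(); go(dock(.05),RD); T,im=shot("w12"); s=snapshot("scene"); save("s12",s,(200,90,340,240),5)
E
```

```text
time_s: 19.65
eef_pos: [0.6285, -0.0455, 0.2148]
ee_rot: [-0.201, 0.563, 0.788, 0.144]
wrist_force: [0.3, 0.1, -3.4]
finger_gap: 0.259
t 19.65 p [ 0.6285 -0.0455  0.2148] f [ 0.3  0.1 -3.4] m [-0.8  -0.25 -0.04] gap 0.259 q [ 0.16  0.74  0.16  1.3  -0.51  1.44  0.78]
xaxis yaw 1.901 z [-0.154  0.453 -0.878]
shift cm [-0.52  1.07  3.21] turn [-0.001  0.001  0.004]
t 19.65 p [ 0.6285 -0.0455  0.2148] f [ 0.3  0.1 -3.4] m [-0.8  -0.25 -0.04] gap 0.259 q [ 0.16  0.74  0.16  1.3  -0.51  1.44  0.78]
xaxis yaw 1.901 z [-0.154  0.453 -0.878]
```

View pics/s12.png

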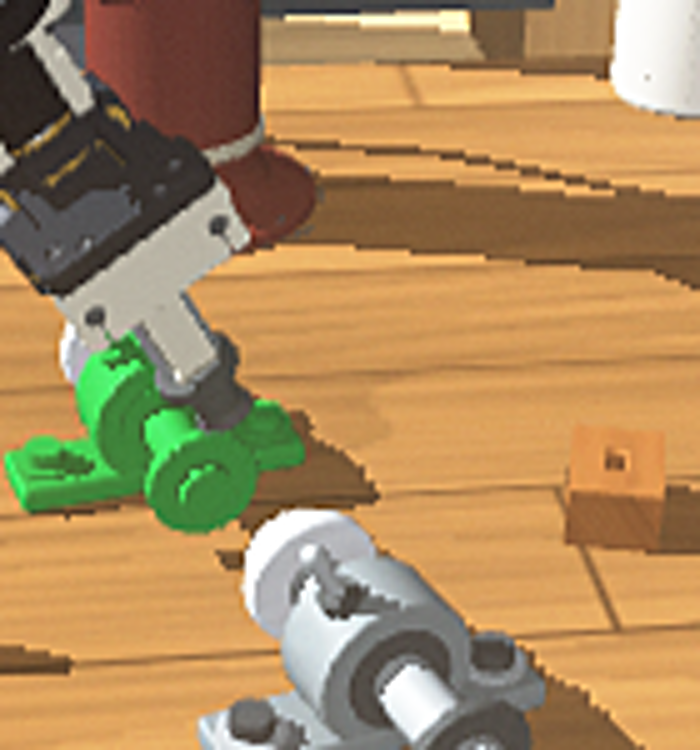

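View pics/w12.png

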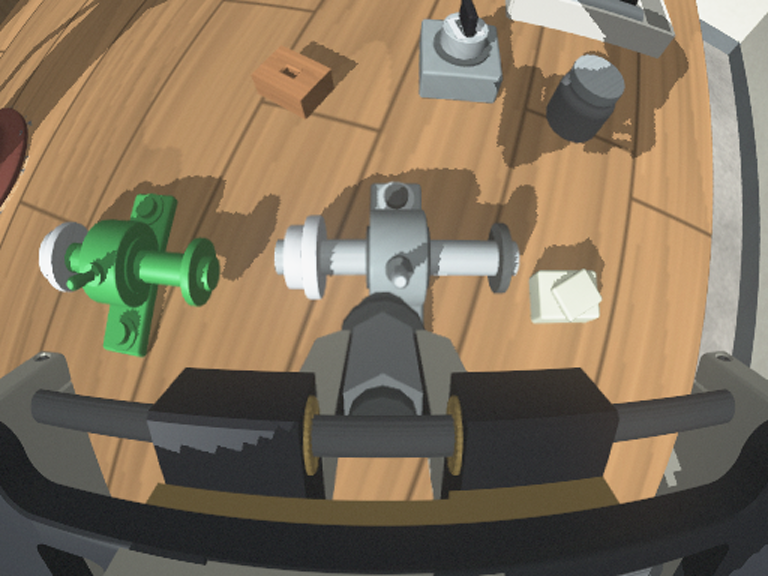

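```bash
python3 - <<'E'
from h import *
T=np.load("w12.npy"); mo=T[:3,3]+T[:3,:3]@M
for p in (mo,T[:3,3],TIP): print((proj("scene",p)-[200,90])*5)
print("tip in wrist raw*1.5",proj("wrist",TIP,T)*1.5, "mouth",proj("wrist",mo,T)*1.5)
im=cv2.imread("pics/w12raw.png")[:,:,::-1]; save("w12c",im,(220,150,320,250),6); print((proj("wrist",TIP,T)-[220,150])*6)
E
```

```text
[[222.38575595 410.05441734]]
[[178.25447309 354.7225452 ]]
[[304.23472447 550.55434838]]
tip in wrist raw*1.5 [[401.03614282 280.33748241]] mouth [[385.50243551 315.13183778]]
[[284.14457128 221.34992963]]
```

View pics/w12c.png

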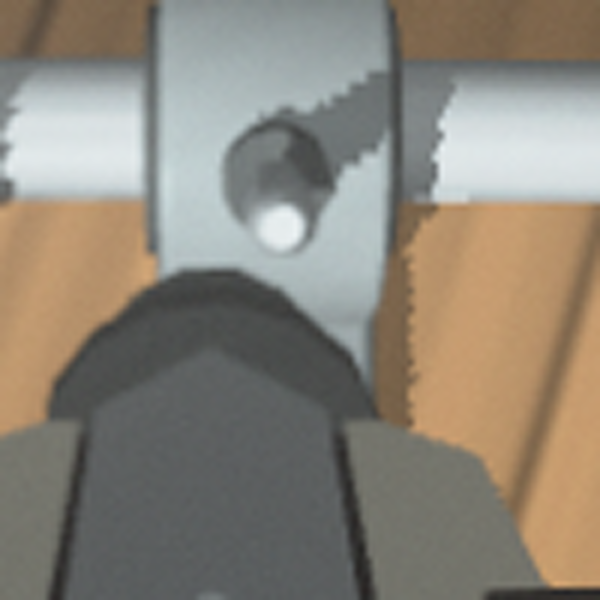

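```bash
python3 -m handwheel '[[-1,-0.57,1.02,0,0,0,0],[-1,0,0,1.5,0,0,0],[-1,0,0,2,0,0,0],[-1,0,0,1.5,0,0,0],[-1,0,0,0,0,0,0]]';python3 -m handwheel '[[-1,0,0,0,0,0,0],[-1,0,0,0,0,0,0],[-1,0,0,0,0,0,0],[-1,0,0,0,0,0,0],[-1,0,0,0,0,0,0]]';python3 - <<'E'
from h import *
st(); go(dock(.0),RD); T,im=shot("w13"); s=snapshot("scene"); save("s13",s,(220,150,310,240),7)
save("w13c",im,(205,150,315,250),6); print((proj("wrist",TIP,T)-[205,150])*6)
E
```

```text
time_s: 20.38
eef_pos: [0.631, -0.0248, 0.166]
ee_rot: [-0.203, 0.564, 0.787, 0.144]
wrist_force: [-0.7, 0.1, -3.0]
finger_gap: 0.254
time_s: 21.0
eef_pos: [0.6321, -0.0263, 0.1676]
ee_rot: [-0.201, 0.564, 0.788, 0.144]
wrist_force: [0.7, 1.3, -3.3]
finger_gap: 0.255
t 21.0 p [ 0.6321 -0.0263  0.1676] f [ 0.7  1.3 -3.3] m [-0.72 -0.2   0.01] gap 0.255 q [ 0.14  0.79  0.15  1.36 -0.53  1.34  0.8 ]
xaxis yaw 1.898 z [-0.154  0.454 -0.878]
shift cm [0.25 0.12 3.25] turn [-0.001  0.     0.002]
t 21.0 p [ 0.6321 -0.0263  0.1676] f [ 0.7  1.3 -3.3] m [-0.72 -0.2   0.01] gap 0.255 q [ 0.14  0.79  0.15  1.36 -0.53  1.34  0.8 ]
xaxis yaw 1.898 z [-0.154  0.454 -0.878]
[[319.15825575 263.37500949]]
```

View pics/s13.png

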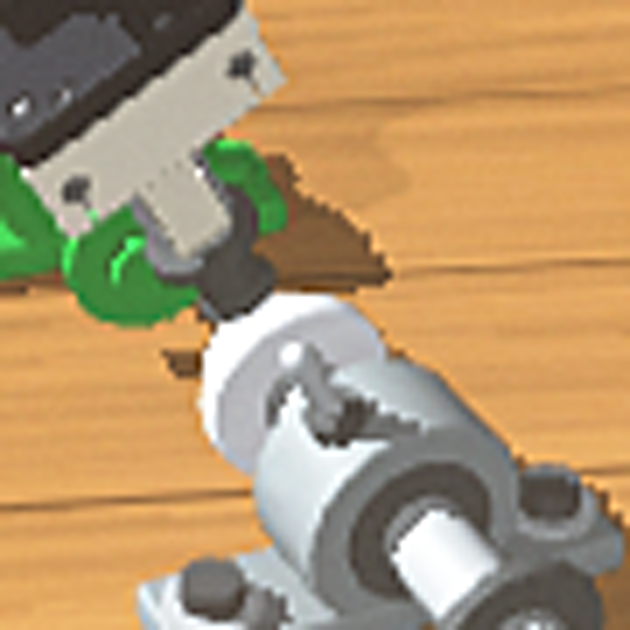

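View pics/w13c.png

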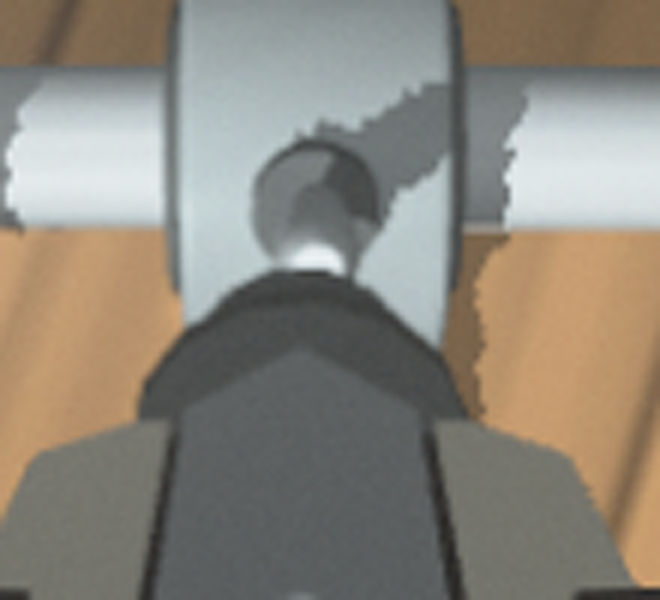

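```bash
python3 -m handwheel '[[-1,0.18,0.07,0,0,0,0],[-1,0,0,0.8,0,0,0],[-1,0,0,0.8,0,0,0],[-1,0,0,0,0,0,0],[-1,0,0,0,0,0,0]]';python3 - <<'E'
from h import *
st(); go(dock(.0),RD); T,im=shot("w14"); s=snapshot("scene"); save("s14",s,(220,150,310,240),7)
save("w14c",im,(205,150,315,250),6); print((proj("wrist",TIP,T)-[205,150])*6)
mo=T[:3,3]+T[:3,:3]@M; ax=T[:3,:3]@np.array([0,0,1.])
for d in (0,-.023,-.03): print((proj("scene",mo+ax*d)-[220,150])*7)
print((proj("scene",TIP)-[220,150])*7)
E
```

```text
time_s: 21.72
eef_pos: [0.6298, -0.0172, 0.1543]
ee_rot: [-0.201, 0.564, 0.788, 0.144]
wrist_force: [0.6, 0.0, -2.8]
finger_gap: 0.254
t 21.73 p [ 0.6298 -0.0172  0.1543] f [ 0.6  0.  -2.8] m [-0.82 -0.19  0.01] gap 0.254 q [ 0.13  0.79  0.15  1.38 -0.54  1.31  0.8 ]
xaxis yaw 1.898 z [-0.154  0.454 -0.878]
shift cm [0.07 0.04 1.63] turn [-0.001  0.     0.002]
t 21.73 p [ 0.6298 -0.0172  0.1543] f [ 0.6  0.  -2.8] m [-0.82 -0.19  0.01] gap 0.254 q [ 0.13  0.79  0.15  1.38 -0.54  1.31  0.8 ]
xaxis yaw 1.898 z [-0.154  0.454 -0.878]
[[314.85998558 312.36195503]]
[[261.92918083 319.16179216]]
[[230.79356921 272.48878743]]
[[221.1170448  257.98345265]]
[[285.92861425 350.77608774]]
```

View pics/s14.png

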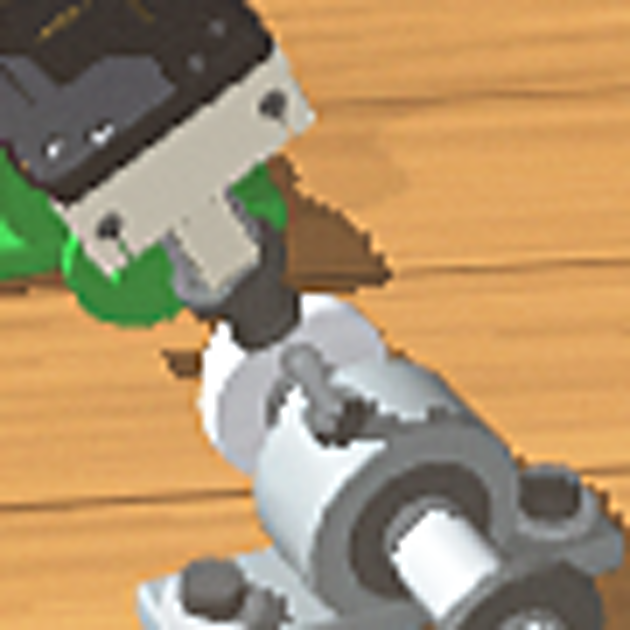

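View pics/w14c.png

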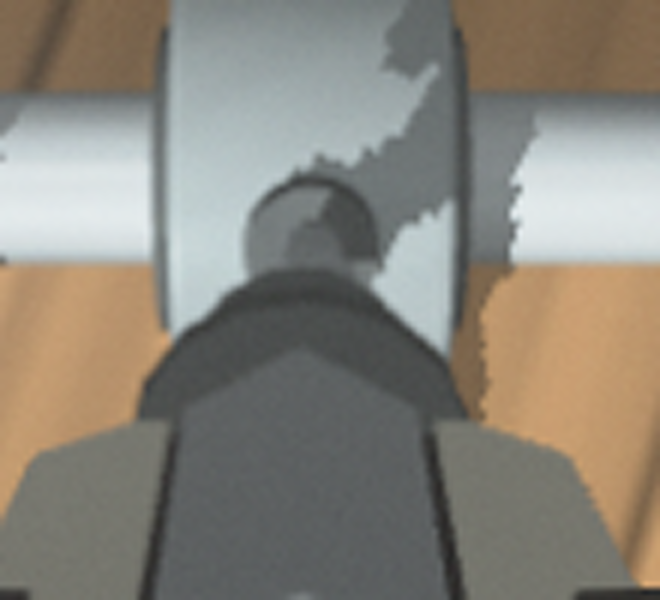

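```bash
python3 - <<'E'
from h import *
s=snapshot("scene"); im=s[178:218,240:285]; cv2.imwrite("pics/s14z.png",cv2.resize(im[:,:,::-1],None,fx=14,fy=14,interpolation=cv2.INTER_LANCZOS4))
T=pose();mo=T[:3,3]+T[:3,:3]@M; t=T[:3,:3]
def o(p): return ((proj("scene",p)-[240,178])*14).round(0).tolist()
print("mouth",o(mo)); 
ang=np.linspace(0,2*np.pi,9)[:-1]
print("rim",o(mo+.014*(np.cos(ang)[:,None]*t[:,0]+np.sin(ang)[:,None]*t[:,1])))
print("collar23",o(mo-t[:,2]*.023+.0185*(np.cos(ang)[:,None]*t[:,0]+np.sin(ang)[:,None]*t[:,1])))
print("tip",o(TIP),"base",o(TIP-N*.016)); print("head rim 3mm below tip",o(TIP-N*.004+.006*(np.cos(ang)[:,None]*t[:,0]+np.sin(ang)[:,None]*t[:,1])))
E
```

```text
mouth [[242.0, 246.0]]
rim [[313.0, 192.0], [321.0, 239.0], [282.0, 291.0], [220.0, 316.0], [171.0, 300.0], [165.0, 252.0], [203.0, 202.0], [265.0, 177.0]]
collar23 [[276.0, 80.0], [285.0, 142.0], [233.0, 211.0], [149.0, 245.0], [84.0, 224.0], [77.0, 162.0], [129.0, 95.0], [211.0, 61.0]]
tip [[292.0, 310.0]] base [[333.0, 371.0]]
head rim 3mm below tip [[332.0, 302.0], [336.0, 323.0], [319.0, 344.0], [293.0, 355.0], [272.0, 348.0], [269.0, 328.0], [285.0, 306.0], [312.0, 296.0]]
```

View pics/s14z.png

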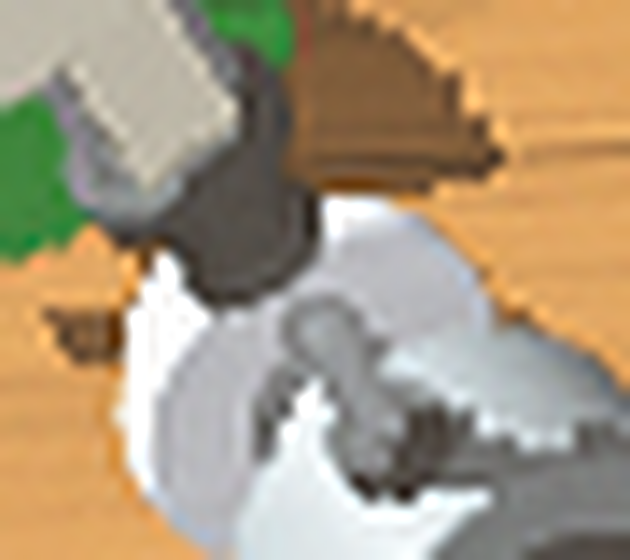

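```bash
python3 -m handwheel '[[-1,0.1,0,0.5,0,0,0],[-1,0,0,0.5,0,0,0],[-1,0,0,0.5,0,0,0],[-1,0,0,0.3,0,0,0],[-1,0,0,0.2,0,0,0]]';python3 - <<'E'
from h import *
st(); go(dock(.0),RD)
s=snapshot("scene"); im=s[178:218,240:285]; cv2.imwrite("pics/s15z.png",cv2.resize(im[:,:,::-1],None,fx=14,fy=14,interpolation=cv2.INTER_LANCZOS4))
E
```

```text
time_s: 22.5
eef_pos: [0.6264, -0.0071, 0.137]
ee_rot: [-0.201, 0.564, 0.787, 0.144]
wrist_force: [0.4, 0.3, -2.0]
finger_gap: 0.253
t 22.5 p [ 0.6264 -0.0071  0.137 ] f [ 0.4  0.3 -2. ] m [-0.75 -0.21  0.01] gap 0.253 q [ 0.11  0.8   0.14  1.42 -0.55  1.26  0.81]
xaxis yaw 1.898 z [-0.154  0.454 -0.878]
shift cm [-0.04  0.05 -0.39] turn [-0.001 -0.     0.002]
```

View pics/s15z.png

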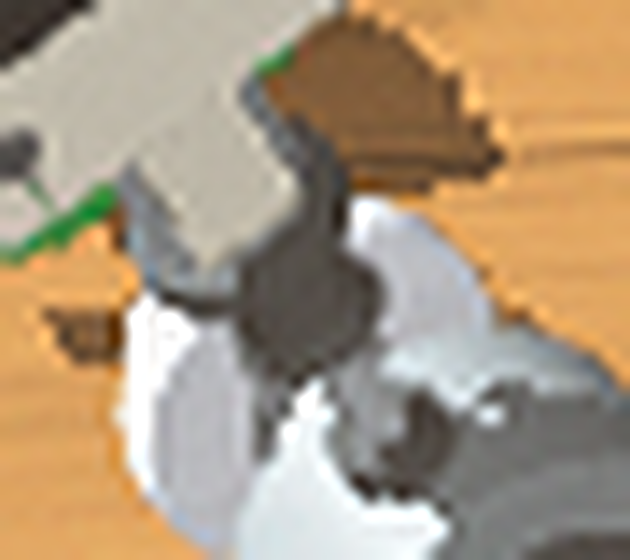

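```bash
python3 -m handwheel '[[-1,0,0,0.3,0,0,0],[-1,0,0,0.3,0,0,0],[-1,0,0,0.2,0,0,0],[-1,0,0,0.2,0,0,0],[-1,0,0,0,0,0,0]]';python3 - <<'E'
from h import *
st(); go(dock(.0),RD); print("tool f",pose()[:3,:3].T@np.array(get_state()["wrist_force"]))
E
```

```text
time_s: 23.18
eef_pos: [0.6251, -0.0024, 0.1284]
ee_rot: [-0.201, 0.564, 0.788, 0.144]
wrist_force: [0.8, 0.8, -3.7]
finger_gap: 0.257
t 23.18 p [ 0.6251 -0.0024  0.1284] f [ 0.8  0.8 -3.7] m [-0.68 -0.38 -0.15] gap 0.257 q [ 0.11  0.81  0.14  1.43 -0.55  1.24  0.82]
xaxis yaw 1.898 z [-0.154  0.454 -0.878]
shift cm [-0.05  0.02 -1.38] turn [-0.001 -0.     0.002]
tool f [-1.29704549  0.9957972   3.45463917]
```

```bash
python3 -m handwheel '[[-1,0,0,0.2,0,0,0],[-1,0,0,0.2,0,0,0],[-1,0,0,0.1,0,0,0],[-1,0,0,0,0,0,0],[-1,0,0,0,0,0,0]]';python3 - <<'E'
from h import *
st(); go(dock(.0),RD); print("tool f",pose()[:3,:3].T@np.array(get_state()["wrist_force"]))
E
```

```text
time_s: 23.8
eef_pos: [0.6245, -0.0006, 0.1246]
ee_rot: [-0.201, 0.564, 0.788, 0.144]
wrist_force: [1.4, 0.6, 0.3]
finger_gap: 0.252
t 23.8 p [ 6.245e-01 -6.000e-04  1.246e-01] f [1.4 0.6 0.3] m [-0.39 -0.27 -0.13] gap 0.252 q [ 0.11  0.81  0.14  1.44 -0.56  1.23  0.82]
xaxis yaw 1.898 z [-0.153  0.454 -0.878]
shift cm [-0.04  0.02 -1.8 ] turn [0.    0.    0.002]
tool f [ 0.29801104  1.49100337 -0.21066204]
```

```bash
python3 -m handwheel '[[-1,0,0,0.2,0,0,0],[-1,0,0,0.2,0,0,0],[-1,0,0,0.1,0,0,0],[-1,0,0,0,0,0,0],[-1,0,0,0,0,0,0]]';python3 - <<'E'
from h import *
st(); go(dock(.0),RD); print("tool f",pose()[:3,:3].T@np.array(get_state()["wrist_force"]))
E
```

```text
time_s: 24.42
eef_pos: [0.6241, 0.0005, 0.1224]
ee_rot: [-0.2, 0.565, 0.788, 0.145]
wrist_force: [-0.2, -3.3, 10.3]
finger_gap: 0.254
t 24.43 p [6.241e-01 5.000e-04 1.224e-01] f [-0.2 -3.3 10.3] m [-0.01  0.35  0.16] gap 0.254 q [ 0.11  0.81  0.14  1.44 -0.56  1.23  0.82]
xaxis yaw 1.898 z [-0.151  0.454 -0.878]
shift cm [-0.03  0.02 -2.06] turn [0.002 0.001 0.002]
tool f [  2.21489589  -1.20381975 -10.48986692]
```

```bash
python3 -m handwheel '[[-1,0,0,0.2,0,0,0],[-1,0,0,0.2,0,0,0],[-1,0,0,0.1,0,0,0],[-1,0,0,0,0,0,0],[-1,0,0,0,0,0,0]]';python3 - <<'E'
from h import *
st(); go(dock(.0),RD); print("tool f",pose()[:3,:3].T@np.array(get_state()["wrist_force"]))
E
```

```text
time_s: 25.05
eef_pos: [0.6233, 0.003, 0.1176]
ee_rot: [-0.2, 0.565, 0.788, 0.145]
wrist_force: [-0.0, -2.9, 8.2]
finger_gap: 0.254
t 25.05 p [0.6233 0.003  0.1176] f [-0.  -2.9  8.2] m [-0.07  0.2   0.05] gap 0.254 q [ 0.1   0.82  0.14  1.45 -0.56  1.21  0.83]
xaxis yaw 1.898 z [-0.151  0.454 -0.878]
shift cm [-0.03  0.02 -2.6 ] turn [0.001 0.001 0.002]
tool f [ 1.562788   -0.93589474 -8.51685951]
```

```bash
python3 -m handwheel '[[-1,0,0,0.15,0,0,0],[-1,0,0,0.15,0,0,0],[-1,0,0,0,0,0,0],[-1,0,0,0,0,0,0],[-1,0,0,0,0,0,0]]';python3 - <<'E'
from h import *
st(); go(dock(.0),RD); print("tool f",pose()[:3,:3].T@np.array(get_state()["wrist_force"]))
E
```

```text
time_s: 25.68
eef_pos: [0.6234, 0.0031, 0.1172]
ee_rot: [-0.199, 0.565, 0.788, 0.145]
wrist_force: [-1.2, -6.0, 16.9]
finger_gap: 0.253
t 25.68 p [0.6234 0.0031 0.1172] f [-1.2 -6.  16.9] m [0.3  0.83 0.38] gap 0.253 q [ 0.1   0.81  0.14  1.45 -0.56  1.21  0.83]
xaxis yaw 1.899 z [-0.15   0.454 -0.879]
shift cm [-0.03  0.02 -2.64] turn [0.003 0.002 0.002]
tool f [  3.44808189  -2.94436988 -17.42925717]
```

```bash
python3 - <<'E'
from h import *
T,im=shot("w16"); save("w16c",im,(205,130,315,240),6)
s=snapshot("scene"); save("s16",s); im=s[178:218,240:285]; cv2.imwrite("pics/s16z.png",cv2.resize(im[:,:,::-1],None,fx=14,fy=14,interpolation=cv2.INTER_LANCZOS4))
save("s16k",s,(330,110,430,230),5); st()
E
```

```text
t 25.68 p [0.6234 0.0031 0.1172] f [-1.2 -6.  16.9] m [0.3  0.83 0.38] gap 0.253 q [ 0.1   0.81  0.14  1.45 -0.56  1.21  0.83]
xaxis yaw 1.899 z [-0.15   0.454 -0.879]
t 25.77 p [0.6234 0.0031 0.1172] f [-0.5 -6.1 17.6] m [0.26 0.81 0.31] gap 0.257 q [ 0.1   0.81  0.14  1.45 -0.56  1.21  0.83]
xaxis yaw 1.899 z [-0.15   0.454 -0.879]
```

View pics/w16.png

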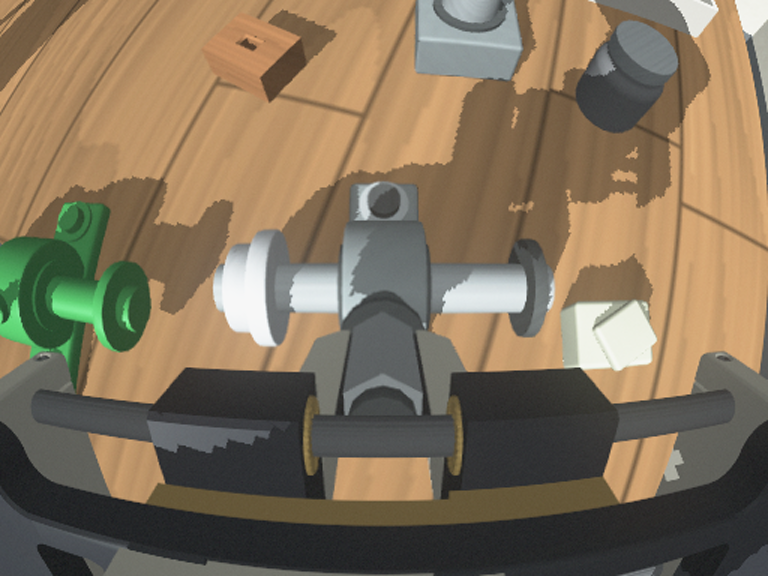

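View pics/s16z.png

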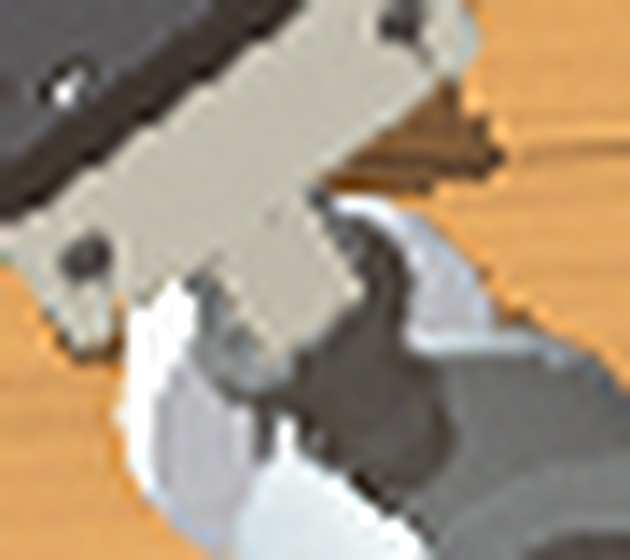

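View pics/s16k.png

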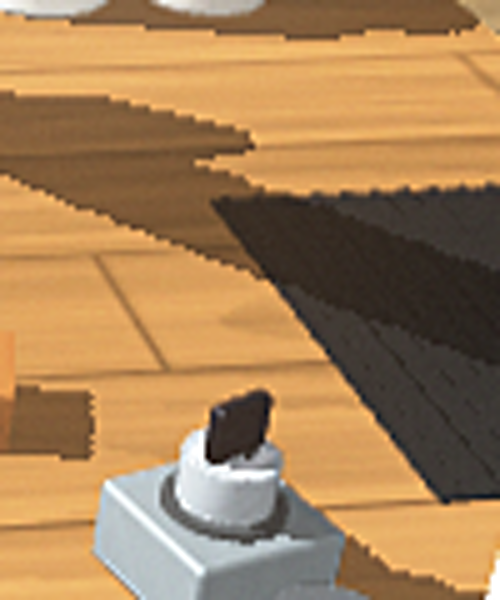

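```bash
python3 - <<'E'
from h import *
st(); print(finish_job()); 
E
```

```text
t 25.77 p [0.6234 0.0031 0.1172] f [-0.5 -6.1 17.6] m [0.26 0.81 0.31] gap 0.257 q [ 0.1   0.81  0.14  1.45 -0.56  1.21  0.83]
xaxis yaw 1.899 z [-0.15   0.454 -0.879]
the job is handed in; nothing more can be done
None
```

I put the key in the switch, turned it clockwise to the stop and left it there. I then pressed the coupler onto the grey bearing's nipple until it snapped in. I handed in at 25.8 s, still gripping the coupler and pressing.

- **Key:** it seated with the tool at 80.2 mm, against 80.0 mm expected. It carried 12 N pressed down without sinking further. While turning, the moment stayed near 0.06 N m, then rose to 0.41 N m at the stop. A wrist picture afterwards showed the slot about 1.17 ± 0.03 rad from the box, against the 1.2 stop; the two slot edges disagreed by 0.05 rad.
- **Coupler:** contact came at 18.0 mm depth. The force peaked at about 13 N, fell at the snap to about 11 N near 26 mm, then rose to about 20 N with only 0.4 mm more travel. That makes 8.4 mm from contact, which fits the 8 mm stop. The last pictures showed no slip in the grip and the key still in place.
- **Checks that disagreed:** the scene camera put the nipple about 2–3 mm from where the wrist camera put it, relative to the coupler. I split the difference by 1 mm and the nipple entered the bore without resistance. At the end a side force of about 3–4 N remained on the coupler.
- **Brick, jar and stone:** I never touched them. The jar and stone looked undisturbed in the last wrist picture, but I did not compare the brick's position before and after.

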